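# Close a chiller's filler neck with its click-stop cap

### The job

The coolant has just been topped up: put the orange click-stop cap back on the filler neck of the little bench chiller, its two lugs down through the neck's slots, press it down only as firmly as its spring needs, and turn it clockwise to the end stop and on until its ratchet clicks once, and stop there, before a second click. Then let go, and leave everything else on the bench where it stands.

Things in the scene. Friction and masses are not known exactly. Their poses are not given: they have to be found in the camera images.
- chiller: white bench-top recirculating chiller, 140 (x, front to back) x 150 (y) mm, fixed; flat top 118 mm above the bench. Origin at the middle of its underside; its front with the dial looks along -x. On top stand a metal filler neck and, 70 mm behind the neck's centre, a black carry handle along y, 25 mm high.
- neck: the metal filler neck, 65 mm across, 24 mm tall on the chiller's flat top, 22 mm in front of its middle; origin at the centre of its rim, z up. Its mouth is a flange 7 mm thick with a round hole 41 mm across and two slots opposite each other along the neck's x axis, each 16 mm wide and reaching 28 mm from the centre.
- neck_rim (a point): centre of the neck's rim, axes as the neck's. 5 mm below it sits a spring-loaded steel splash valve that pushes the cap up: 7 N at first touch, 18 N with the cap fully down. Turning under the flange is blocked counter-clockwise; clockwise (seen from above) a hard stop meets the lugs after 35 to 65 degrees from the slots, differing with the seal's wear.
- cap: core of the orange cap (loose, 0.18 kg in all, standing on its plug): a black plug 35 mm across, 14 mm long, with two steel lugs at its foot that reach 25 mm from the axis along the core's x, 10 mm wide, 5 mm high. Origin at the centre of its underside, z up: 14 mm below the rim when fully down, about 12 mm when locked and let go. Same after a half turn.
- cap_core (a point): centre of the underside of the cap's rubber collar, 59 mm across, 14 mm above the cap's underside; axes as the core's. The collar rests on the neck's rim when the cap is fully down; then the lugs' tops pass 2 mm under the flange.
- cap_wing (a point): middle of the wing on the cap's orange grip, 44 mm above the cap's underside; x along the wing. The grip is a ribbed disc 66 mm across (19 to 33 mm above the underside); the upright wing on it is 52 mm long (x), 13 mm thick (y), 33 to 56 mm above the underside. The wing lies in line with the lugs until the ratchet slips.
- cap_grip (a joint): turn of the orange grip on the core, rad, clockwise from above positive, 0 at the start. A one-way ratchet of 20 teeth: the grip takes the core along until the torque reaches about 0.3 to 0.45 N m, then climbs a tooth and drops into the next with a click (0.314 rad each), the torque falling at the click. Counter-clockwise it takes the core along without slip.
- white_canister: square-shouldered white plastic canister, 116x116x223 mm, a bystander standing on the bench; origin at its underside
- wash_bottle: clear squeeze bottle with a white spout, 97x65x206 mm, a bystander standing on the bench; origin at its underside
- stock_bottle: small white reagent bottle with a blue cap, 44 mm across, 100 mm tall, a bystander standing on the bench; origin at its underside
- timer: small white bench timer, 62x68x21 mm, a bystander standing on the bench; origin at its underside
- marker: black and white marker pen, 138 mm long, a bystander standing on the bench; origin at its underside
Mind the look-alikes: they are no part of the job. Leave any brown look-alike of the chiller alone. Of the things that look like the cap, the smaller one is meant.

How it is judged:
On the way, in this order (a step that is already met when the one before it is completed fails the run):
1. the cap is down in the neck, its lugs through the slots (z of cap in the frame of neck_rim below -0.0105 m and horizontal distance between cap and neck_rim below 0.005 m), for 0.05 s.
2. its lugs are turned under the flange, before the ratchet has slipped (z of cap in the frame of neck_rim below -0.009 m and horizontal distance between cap and neck_rim below 0.005 m and angle between the x axis of cap and the x axis of neck_rim, either way round above 0.5 rad), for 0.05 s.
3. the ratchet has clicked (all of step 2 and value of joint cap_grip above 0.25 rad), for 0.1 s.
At the end, for the whole second after the job is handed in: The cap sits in the neck at rest and upright, centred within 5 mm, its underside at least 9 mm below the rim, its lugs more than 0.5 rad round from the slots, and its grip has slipped on the core by one click (0.25 to 0.5 rad) (all of step 3 and value of joint cap_grip below 0.5 rad and angle between cap's own z axis and vertical below 0.1 rad and linear speed of cap below 0.01 m/s); the robot touches nothing.
It fails at once if the cap is forced against the metal of the neck with more than 25 N (contact force between cap and neck above 25 N).
It fails at once if the ratchet is run on to a second click (0.58 rad) (value of joint cap_grip above 0.58 rad).
It fails at once if a bystander is shifted or knocked over (distance of any of white_canister, wash_bottle, stock_bottle, timer, marker from where it was at the start of the episode above 0.03 m).
It also fails if it takes over 59 s, if anything falls off the work surface, if the arm or the gripper's body presses on something with over 40 N, if the wrist force passes 120 N, or if a joint passes its speed limit or range.

### The arm

A 6-joint arm with a two-finger parallel gripper is mounted at the origin on a cart in front of the work surface, level with it; the furniture and walls round the work are solid. World frame = base frame: x ahead of the robot, y to its left, z up, the work surface at z = 0. Lengths are in m, angles in rad, forces in N, time in s.
With the tool pointing down it reaches from about 0.225 to 0.725 m from the base axis. Payload 3.1 kg.
Tool frame: the origin (TCP) lies on the centre line of the jaws, within the pads' length; the fingertips stand tips_ahead ahead of it and the grasp point (between the pads) lies 5 mm behind it (tips_ahead is the distance from the TCP to the fingertips, in m); z points along the fingers, y is the direction in which the jaws open and shut (so a half turn about z gives the same grasp; the last joint's range is limited). The gripper opens to 85 mm and grips with 20 to 120 N. Pads are 22 mm wide; open, the fingers measure 114 mm over their backs; the gripper's body (76 mm by 85 mm) begins 54 mm behind the grasp point. The pads swing forward as they close: fully open they stand 13 mm farther back than shut.
Start: joints at [1.203, 0.048, 0.099, 1.622, 0, 1.443], TCP at [0.125, 0.51, 0.245] pointing down, gripper open.
Joint ranges: [-2.91, 2.91], [-0.99, 1.94], [-1.21, 1.42], [-2.12, 2.29], [-1.49, 1.47], [-3.14, 3.14]. Speed limits (rad/s): [2.79, 2.79, 3.14, 3.14, 3.14, 3.14].

### API

Orientations are given as a rotation vector (axis times angle).
In Python, from cell import observe, read_camera, calibration, close_job, spot_in, silhouettes, mark_of, tips_ahead gives the robot as it stands.
- The arm moves only by the tool drive_tool, never from a script. Its arguments are lists of equal length, an entry for each row: "xyz": the shift along the tool's x, y, z in m, a list of three; "angular": the turn, a rotation vector about the tool's x, y, z in degrees, a list of three. A call has 1 to 5 rows; each row shifts and turns the commanded pose from where the row before left it, along the tool's axes as they then stand; what a row does not reach is not made up. A row lasts 1/10 s, in which the tool goes at most 50 mm and 8.59 degrees, less where a joint would pass 70% of its speed; a pose out of reach is approached as far as the arm can. A call is refused whole if a number of a shift passes 0.05 or a number of a turn 8.59, either way. A call with a gripper value outside its range is refused whole. "hand" is the finger opening in m, from 0 to 0.0854, set as the call begins (left out, the last holds). The fingers move at their own pace and stop on an object; the grip force is fixed at half the most. Time passes only in rows, so rows that do not move let the fingers close. It gives the time, the measured TCP pose, the force and the opening at its end, in the units of the state.
- observe(): the state, without advancing time (a new reading comes with each control period).
- read_camera(name): name is "side" or "top" or "wrist"; returns the picture (384x512x3 uint8, red, green, blue); there is no depth.
- calibration(name): a dict with "fx", "fy", "cx", "cy" (pixels), "R" (3x3) and "t" (3): a world point X has camera coordinates R X + t; the wrist camera has in their place "T_tool_cam" (4x4, takes a point from camera to tool coordinates, whose origin is the TCP and whose axes are the flange's). Camera axes: x right, y down, z forward; pixel columns grow to the right and rows downward; lengths in m; the calibration is good to about 2 mm. A picture is of the moment at which its call begins: read the wrist's pose just before it. calibration takes no time and is no camera call.
- close_job(): hands the job in, once; it reports no verdict.
Trained networks look in the newest picture that a camera, given by its name, has taken for a name from the list of things; names that differ only in an ending like _2 or _b are one class to them, and where a whole thing is asked for, a point or a joint stands for the part that bears it (a point fixed in the world has none). Each returns a list of dicts, best first, with "score" (0 to 1); they miss things now and then, are a little off and sometimes report something else, mostly with a low value. They report only what shows in the picture. A call takes as long as a camera call. They do not tell look-alikes from the thing itself.
- spot_in(camera, label): "point" ([x, y, z] in m, in world coordinates, good to about 4 mm: the middle of the surface that is visible of it).
- silhouettes(camera, label): "region" (384x512 bool, what is visible of it).
- mark_of(camera, label): "point" ([x, y, z] in m, in world coordinates, good to about 4 mm: a listed point, or the origin of a listed thing).
The state is a dict: "time": time; "joint_positions": joint angles; "dq": joint speeds; "effort": joint torques, N m; "position": TCP position; "eef_rot": TCP orientation; "force": force on the tool from outside, world axes, zero at the start; "wrist_torque": the same for the moment, N m; "finger_gap": opening from 0.0 (shut) to 1.0 (fully open).
Only numpy, scipy, OpenCV 4.12 (cv2) and the standard library are available. Lean on these libraries where they do the work, as an engineer would, in place of code of your own. Each camera call takes 0.05 s, during which the arm holds its last target.

## Working session

There is one attempt and no reset: what is moved stays moved. The work goes in short steps, Python scripts to look and compute and a tool call to move; the robot and the scene stay as the last step left them, time stands still between calls to the robot, and variables do not carry over. Pictures are saved under pics/ and viewed, and the job is handed in when it is done.

Besides the shell and the picture viewer there is one more tool, called by a JSON object that holds its "api" and its "payload", one argument or row to a line. drive_tool: Moves the arm, as the interface text tells. Its arguments: {"type":"object","properties":{"xyz":{"type":"array"},"angular":{"type":"array"},"hand":{"type":"number"}},"required":["xyz","angular"]}

```bash
mkdir -p pics; ls
python3 - <<'E'
from cell import *
import cv2,numpy as np
s=observe();print(s, tips_ahead)
for c in ["side","top","wrist"]:
    im=read_camera(c);cv2.imwrite(f"pics/a_{c}.png",im[:,:,::-1])
    print(c,calibration(c))
E
```

```text
pics
{'time': 0.0, 'joint_positions': array([ 1.20320346e+00,  4.87047547e-02,  9.75875448e-02,  1.62201685e+00,
       -7.85121267e-06,  1.44298006e+00]), 'dq': array([-0.00021856, -0.00083048,  0.00177351, -0.00115796,  0.00041008,
       -0.00156941]), 'effort': array([ 4.35683421e-05, -3.38780272e+01,  3.20016003e+01,  2.01838883e-02,
       -3.53672658e-04,  6.33197899e-06]), 'position': array([0.1244895 , 0.50942078, 0.24413591]), 'eef_rot': array([-0.3756707 , -3.11847881,  0.00356241]), 'force': array([-0.92511913,  0.81732608,  1.13269493]), 'wrist_torque': array([-0.01369107,  0.02090159,  0.02886747]), 'finger_gap': 1.0050520451023042} 0.014
side {'fx': 427.5722527764605, 'fy': 427.5722527764605, 'cx': 260.48000034782683, 'cy': 189.6452650385906, 'R': array([[-0.59355611, -0.80469308,  0.01265649],
       [-0.65703489,  0.47543918, -0.58503226],
       [ 0.46475402, -0.35556523, -0.81091126]]), 't': array([0.11341723, 0.55495197, 0.91575606])}
top {'fx': 460.5395267663645, 'fy': 460.5395267663645, 'cx': 259.2040459144373, 'cy': 191.22552497750615, 'R': array([[-0.01386345, -0.99988637,  0.00592007],
       [-0.98985065,  0.01288637, -0.14152611],
       [ 0.14143374, -0.00782202, -0.98991682]]), 't': array([-0.28538589,  0.57171981,  1.26692149])}
wrist {'fx': 330.14129547189503, 'fy': 330.14129547189503, 'cx': 256.50265838039576, 'cy': 190.1857715188506, 'T_tool_cam': array([[ 4.93088978e-04, -9.61829259e-01, -2.73649836e-01,
         7.02988205e-02],
       [ 9.99998870e-01,  8.55832169e-05,  1.50108615e-03,
         6.57624923e-04],
       [-1.42036874e-03, -2.73650267e-01,  9.61828214e-01,
        -1.29263795e-01],
       [ 0.00000000e+00,  0.00000000e+00,  0.00000000e+00,
         1.00000000e+00]])}
```

View pics/a_side.png

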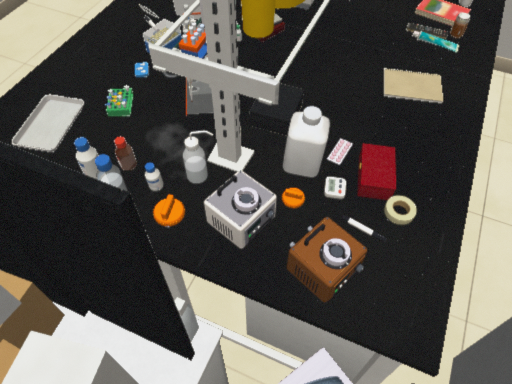

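View pics/a_top.png

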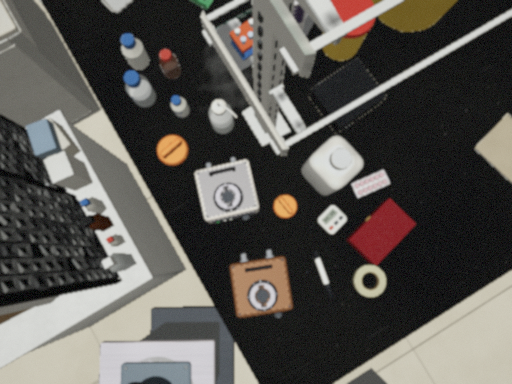

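Run:
```python
from cell import *
import numpy as np
for c in ["top","side"]:
  for l in ["cap","cap_wing","cap_core","neck_rim","chiller","stock_bottle","marker","timer","white_canister","wash_bottle"]:
    if c=="side" and l not in("cap_wing","neck_rim"): continue
    print(c,l,[(np.round(d["point"],4).tolist(),round(d["score"],2)) for d in mark_of(c,l)])
print(observe()["time"])
```

```text
top cap [([0.5225, -0.3663, 0.0461], 0.75), ([0.5211, -0.3651, -0.0009], 0.73), ([0.6861, -0.0437, -0.0011], 0.69)]
top cap_wing [([0.5205, -0.3672, 0.0437], 0.95), ([0.6896, -0.0421, 0.0542], 0.7), ([0.5239, -0.3661, -0.0021], 0.58), ([0.5384, -0.2093, 0.1364], 0.28)]
top cap_core [([0.5219, -0.363, 0.0122], 0.87), ([0.6903, -0.0424, 0.0205], 0.65), ([0.6284, -0.4892, -0.0032], 0.39)]
top neck_rim [([0.5414, -0.2124, 0.1429], 0.85), ([0.28, -0.2969, 0.1445], 0.59), ([0.5207, -0.3647, 0.001], 0.58)]
top chiller [([0.3046, -0.2903, -0.0014], 0.83), ([0.5604, -0.2021, -0.0004], 0.67)]
top stock_bottle [([0.6317, -0.4893, -0.0002], 0.62), ([0.8174, -0.0619, -0.0021], 0.52)]
top marker [([0.6292, -0.491, -0.0012], 0.67), ([0.3265, -0.468, 0.0019], 0.5)]
top timer [([0.486, -0.5041, 0.0043], 0.69)]
top white_canister [([0.6288, -0.4913, -0.0005], 0.71)]
top wash_bottle [([0.7698, -0.1963, -0.0021], 0.84)]
side cap_wing [([0.6847, -0.0415, 0.0562], 0.86), ([0.5252, -0.3639, 0.0437], 0.78)]
side neck_rim [([0.5413, -0.2112, 0.1413], 0.92), ([0.2847, -0.2963, 0.1442], 0.76)]
0.75
```

```bash
cat > h.py <<'E'
from cell import *
import cv2,numpy as np
from scipy.spatial.transform import Rotation as Rn
def proj(c,X,st=None):
    k=calibration(c);X=np.atleast_2d(X).astype(float)
    if c=="wrist":
        T=k["T_tool_cam"];R=Rn.from_rotvec(st["eef_rot"]).as_matrix()
        Xt=(X-st["position"])@R; P=(Xt-T[:3,3])@T[:3,:3]
    else: P=X@np.array(k["R"]).T+k["t"]
    return np.c_[k["fx"]*P[:,0]/P[:,2]+k["cx"],k["fy"]*P[:,1]/P[:,2]+k["cy"]]
def unproj(c,uv,z,st=None):
    k=calibration(c);uv=np.atleast_2d(uv).astype(float)
    d=np.c_[(uv[:,0]-k["cx"])/k["fx"],(uv[:,1]-k["cy"])/k["fy"],np.ones(len(uv))]
    if c=="wrist":
        T=k["T_tool_cam"];R=Rn.from_rotvec(st["eef_rot"]).as_matrix()
        o=R@T[:3,3]+st["position"]; d=d@T[:3,:3].T@R.T
    else:
        R=np.array(k["R"]);o=-R.T@k["t"];d=d@R
    return o+d*((z-o[2])/d[:,2])[:,None]
E
python3 - <<'E'
import cv2,numpy as np
a=cv2.imread("pics/a_top.png")[110:330,140:360]
b=cv2.imread("pics/a_side.png")[140:300,140:380]
cv2.imwrite("pics/b_crop.png",cv2.resize(a,None,fx=2.7,fy=2.7,interpolation=cv2.INTER_CUBIC))
cv2.imwrite("pics/b_crop2.png",cv2.resize(b,None,fx=3.3,fy=3.3,interpolation=cv2.INTER_CUBIC))
E
```

```text
(no output)
```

View pics/b_crop.png

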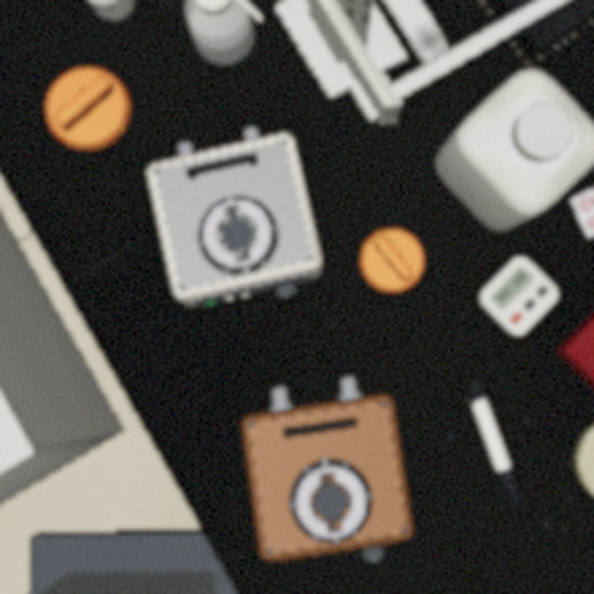

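View pics/b_crop2.png

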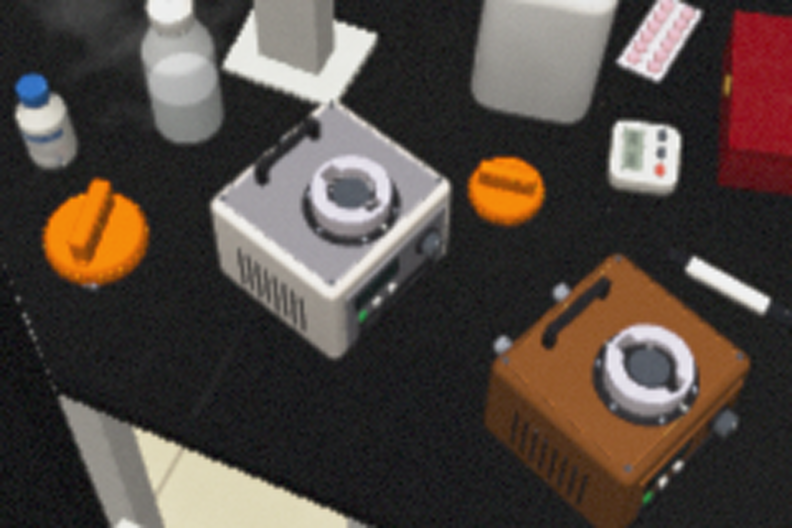

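Run:
```python
from h import *
s=observe()
print("base px",proj("top",[[0,0,0],[0,0,.5],[.124,.509,.245],[.3,.1,.245]]).round(0).tolist())
print("side",proj("side",[[0,0,0],[.124,.509,.245],[.3,.1,.245]]).round(0).tolist())
for n,p,z in [("grey tower",(60,230),.5),("post",(270,130),0),("tableedge",(150,200),0),("tableedge",(230,340),0),("edge",(100,95),0),("canister top",(343,160),.22),("washtop",(220,110),.2),("postfoot",(275,125),0)]:
    print(n,unproj("top",p,z).round(3).tolist())
print(Rn.from_rotvec(s["eef_rot"]).as_matrix().round(3).tolist())
# fit wing direction and ring dims
```

```text
base px [[155.0, 399.0], [91.0, 490.0], [-93.0, 378.0], [92.0, 296.0]]
side [[313.0, 449.0], [-4.0, 602.0], [187.0, 326.0]]
grey tower [[0.436, 0.072, 0.5]]
post [[0.758, -0.328, 0.0]]
tableedge [[0.552, 0.026, 0.0]]
tableedge [[0.154, -0.206, 0.0]]
edge [[0.873, 0.183, 0.0]]
canister top [[0.618, -0.5, 0.22]]
washtop [[0.756, -0.194, 0.2]]
postfoot [[0.773, -0.343, 0.0]]
[[-0.971, 0.238, 0.0], [0.238, 0.971, 0.0], [-0.0, 0.0, -1.0]]
```

View pics/a_wrist.png

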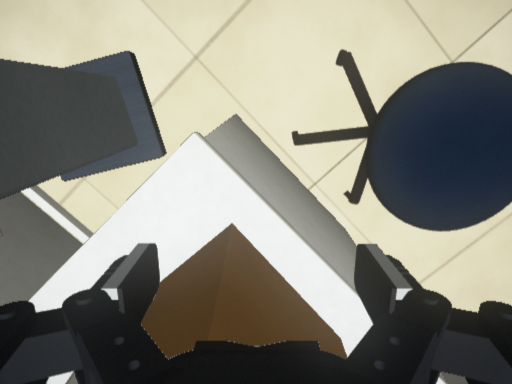

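Run:
```python
import cv2,numpy as np
a=cv2.imread("pics/a_top.png")[90:340,0:230]
b=cv2.imread("pics/a_side.png")[130:384,0:300]
cv2.imwrite("pics/c1.png",cv2.resize(a,None,fx=2.4,fy=2.4,interpolation=cv2.INTER_CUBIC))
cv2.imwrite("pics/c2.png",cv2.resize(b,None,fx=2.3,fy=2.3,interpolation=cv2.INTER_CUBIC))
```

```text
(no output)
```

View pics/c1.png

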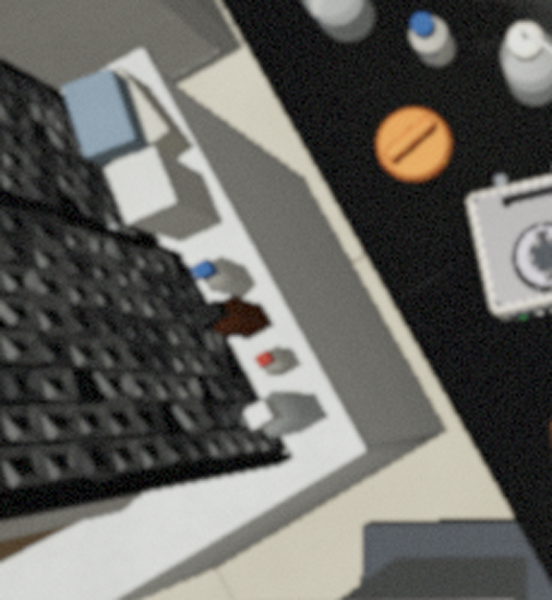

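View pics/c2.png

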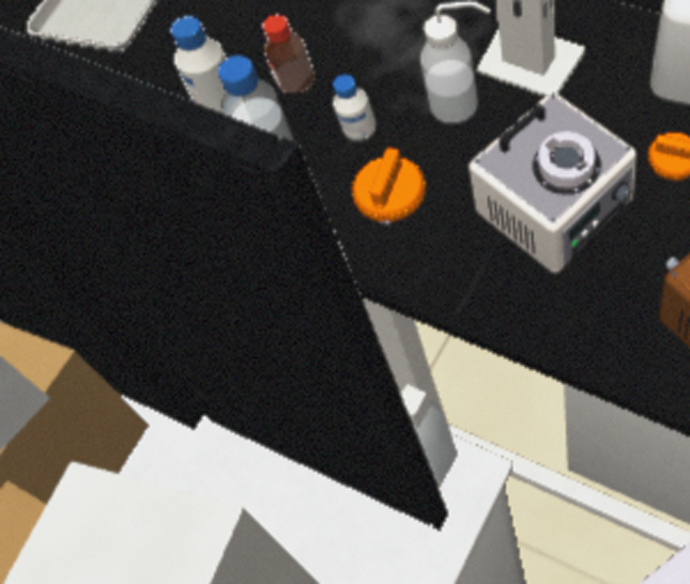

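Run:
```python
from h import *
def tri(ut,us):
    A=[]
    for c,u in(("top",ut),("side",us)):
        k=calibration(c);R=np.array(k["R"]);t=np.array(k["t"])
        x=(u[0]-k["cx"])/k["fx"];y=(u[1]-k["cy"])/k["fy"]
        A.append((R[0]-x*R[2],-(t[0]-x*t[2])));A.append((R[1]-y*R[2],-(t[1]-y*t[2])))
    M=np.array([a for a,_ in A]);b=np.array([v for _,v in A])
    X,r,_,_=np.linalg.lstsq(M,b,rcond=None);return X.round(3),r
print("table corner",tri((152,277),(222,332)))
print("panel right bottom",tri((119,281),(192,358)))
print("panel top",tri((85,235),(128,195)))
print("panel top2",tri((118,281),(128,195)))
print("panel top3",tri((80,195),(128,195)))
for z in (-.3,0,.2,.4,.6): print(z,unproj("side",(128,195),z).round(2),unproj("top",(152,277),z).round(2),unproj("top",(119,281),z).round(2))
```

```text
table corner (array([ 0.329,  0.019, -0.018]), array([1.49513536e-06]))
panel right bottom (array([ 0.319,  0.113, -0.015]), array([2.91605788e-06]))
panel top (array([0.445, 0.061, 0.474]), array([0.00170006]))
panel top2 (array([0.382, 0.027, 0.526]), array([0.0117856]))
panel top3 (array([0.513, 0.073, 0.414]), array([4.74909382e-06]))
-0.3 [[ 1.07 -0.01 -0.3 ]] [[ 0.32  0.08 -0.3 ]] [[ 0.31  0.2  -0.3 ]]
0 [[0.84 0.02 0.  ]] [[0.33 0.02 0.  ]] [[0.32 0.11 0.  ]]
0.2 [[0.68 0.05 0.2 ]] [[ 0.34 -0.03  0.2 ]] [[0.33 0.05 0.2 ]]
0.4 [[0.52 0.07 0.4 ]] [[ 0.35 -0.07  0.4 ]] [[ 0.34 -0.01  0.4 ]]
0.6 [[0.37 0.1  0.6 ]] [[ 0.35 -0.12  0.6 ]] [[ 0.35 -0.07  0.6 ]]
```

Run:
```python
from h import *
print("bottom side",unproj("side",[(192,358),(120,330),(54,302)],-.015).round(3).tolist())
print("bottom top",unproj("top",[(119,281),(100,245),(62,188),(0,305)],-.015).round(3).tolist())
print("top edge side at .65",unproj("side",[(128,195),(60,170),(0,145)],.65).round(3).tolist())
print(proj("top",[[.32,.113,z] for z in (0,.2,.4,.6,.65)]).round().tolist())
print(proj("side",[[.32,.113,z] for z in (0,.2,.4,.6,.65)]).round().tolist())
# white table outline at z=-.015
print("table",unproj("top",[(152,277),(62,112),(0,328),(50,340)],-.015).round(3).tolist())
```

```text
bottom side [[0.318, 0.112, -0.015], [0.483, 0.223, -0.015], [0.651, 0.329, -0.015]]
bottom top [[0.32, 0.114, -0.015], [0.424, 0.172, -0.015], [0.593, 0.29, -0.015], [0.257, 0.451, -0.015]]
top edge side at .65 [[0.33, 0.102, 0.65], [0.413, 0.153, 0.65], [0.498, 0.2, 0.65]]
[[118.0, 281.0], [93.0, 286.0], [58.0, 292.0], [3.0, 301.0], [-16.0, 305.0]]
[[191.0, 356.0], [179.0, 329.0], [161.0, 290.0], [133.0, 227.0], [124.0, 205.0]]
table [[0.33, 0.019, -0.015], [0.826, 0.301, -0.015], [0.194, 0.447, -0.015], [0.159, 0.304, -0.015]]
```

Run:
```python
from h import *
s=observe()
for z in (-.015,.1,.2): print(z,unproj("wrist",[(195,135),(30,300),(390,280),(232,222),(145,322),(345,350)],z,s).round(3).tolist())
```

```text
-0.015 [[0.082, 0.448, -0.015], [0.242, 0.167, -0.015], [0.327, 0.645, -0.015], [0.198, 0.462, -0.015], [0.312, 0.307, -0.015], [0.424, 0.568, -0.015]]
0.1 [[0.075, 0.471, 0.1], [0.187, 0.273, 0.1], [0.247, 0.61, 0.1], [0.156, 0.481, 0.1], [0.237, 0.372, 0.1], [0.316, 0.556, 0.1]]
0.2 [[0.068, 0.492, 0.2], [0.14, 0.366, 0.2], [0.178, 0.58, 0.2], [0.12, 0.498, 0.2], [0.171, 0.429, 0.2], [0.221, 0.546, 0.2]]
```

Run:
```python
from h import *
read_camera("top")
for l in ["white_canister","wash_bottle","cap"]:
    for d in silhouettes("top",l):
        m=d["region"].astype(np.uint8); c,_=cv2.findContours(m,0,2)
        c=max(c,key=cv2.contourArea); r=cv2.minAreaRect(c); print(l,round(d["score"],2),np.round(r[0]),np.round(r[1]),round(r[2],1), cv2.boxPoints(r).round().tolist())
print(unproj("top",[(325,194),(302,172)],0).round(3).tolist(), unproj("top",[(325,194),(302,172)],.2).round(3).tolist())
a=cv2.imread("pics/a_top.png")[130:240,260:400]
cv2.imwrite("pics/d.png",cv2.resize(a,None,fx=5,fy=5,interpolation=cv2.INTER_CUBIC))
```

```text
white_canister 0.59 [332. 166.] [44. 55.] 46.7 [[297.0, 169.0], [337.0, 131.0], [367.0, 163.0], [327.0, 201.0]]
wash_bottle 0.62 [221. 116.] [34. 25.] 63.4 [[203.0, 107.0], [225.0, 96.0], [240.0, 126.0], [218.0, 137.0]]
cap 0.87 [173. 150.] [30. 30.] 45.0 [[151.0, 150.0], [173.0, 129.0], [194.0, 150.0], [173.0, 172.0]]
cap 0.86 [285. 206.] [22. 22.] 90.0 [[274.0, 195.0], [296.0, 195.0], [296.0, 217.0], [274.0, 217.0]]
[[0.563, -0.486, 0.0], [0.629, -0.42, 0.0]] [[0.536, -0.456, 0.2], [0.593, -0.4, 0.2]]
```

View pics/d.png

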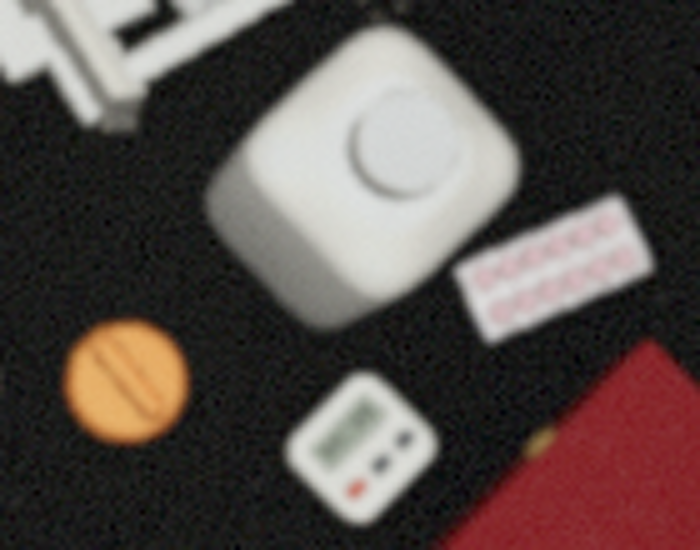

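{"api": "drive_tool", "payload": {
  "xyz": [
    [0,0,-0.05],
    [0,-0.05,0],
    [0,-0.05,0],
    [0,-0.05,0],
    [0,-0.05,0]
  ],
  "angular": [
    [0,0,0],
    [0,0,0],
    [0,0,0],
    [0,0,0],
    [0,0,0]
  ]
}}

```text
time: 1.45
position: [0.0767, 0.3141, 0.2953]
eef_rot: [0.375, 3.119, 0.0]
force: [0.9, -0.7, 0.4]
finger_gap: 0.998
```

{"api": "drive_tool", "payload": {
  "xyz": [
    [0,-0.042,0],
    [0,-0.04,0],
    [-0.035,-0.003,0],
    [-0.035,-0.003,0],
    [-0.035,-0.003,0]
  ],
  "angular": [
    [0,0,0],
    [0,0,0],
    [0,0,8.5],
    [0,0,8.5],
    [0,0,8.5]
  ]
}}

```text
time: 1.95
position: [0.1517, 0.1878, 0.2956]
eef_rot: [1.061, 2.956, 0.004]
force: [0.9, 1.3, 1.0]
finger_gap: 1.0
```

Run:
```python
from h import *
s=observe();print(s["position"],s["joint_positions"].round(3),s["force"])
```

```text
[0.1516519  0.18779761 0.29559774] [ 0.61  -0.666 -0.344  1.891  0.     1.3  ] [0.87686667 1.25512716 1.03717765]
```

{"api": "drive_tool", "payload": {
  "xyz": [
    [-0.0355,-0.0035,0],
    [-0.0355,-0.0035,0],
    [-0.0355,-0.0035,0],
    [-0.0355,-0.0035,0],
    [-0.0355,-0.0035,0]
  ],
  "angular": [
    [0,0,8.5],
    [0,0,8.5],
    [0,0,8.5],
    [0,0,8.5],
    [0,0,8.5]
  ]
}}

```text
time: 2.45
position: [0.2336, 0.033, 0.2954]
eef_rot: [2.062, 2.369, 0.001]
force: [0.1, -0.5, 0.1]
finger_gap: 1.0
```

{"api": "drive_tool", "payload": {
  "xyz": [
    [-0.0355,-0.003,0],
    [-0.0355,-0.003,0],
    [-0.0355,-0.003,0],
    [-0.0355,-0.003,0],
    [-0.0355,0.02,0]
  ],
  "angular": [
    [0,0,8.5],
    [0,0,8.5],
    [0,0,8.5],
    [0,0,8.5],
    [0,0,0]
  ]
}}

```text
time: 2.95
position: [0.2116, -0.1459, 0.2962]
eef_rot: [2.662, 1.664, 0.001]
force: [1.7, -0.0, 0.2]
finger_gap: 1.002
```

Run:
```python
from h import *
s=observe();print(s["position"],s["joint_positions"].round(3),s["force"]); print(Rn.from_rotvec(s["eef_rot"]).as_matrix().round(3))
```

```text
[ 0.21161647 -0.14585978  0.29619196] [-0.867 -0.624 -0.321  1.872  0.     1.157] [ 1.66922871 -0.03271137  0.15447597]
[[ 0.438  0.899  0.002]
 [ 0.899 -0.438 -0.002]
 [-0.001  0.002 -1.   ]]
```

```bash
cat >> h.py <<'E'
def yaws(s):
    R=Rn.from_rotvec(s["eef_rot"]).as_matrix();return np.degrees(np.arctan2(R[1,1],R[0,1]))
def plan(target,psiy,n,s=None):
    s=s or observe(); R=Rn.from_rotvec(s["eef_rot"]).as_matrix();p0=s["position"];y0=yaws(s)
    dy=(psiy-y0+180)%360-180
    step=-dy/n; d=(np.array(target)-p0)/n
    print("turn/row",round(step,3))
    for i in range(n):
        Ri=R@Rn.from_euler("z",step*i,degrees=True).as_matrix()
        print((Ri.T@d).round(4).tolist())
E
python3 - <<'E'
from h import *
plan([.541,-.212,.295],103,15)
E
```

```text
turn/row -8.598
[0.0057, 0.0217, 0.0001]
[0.0023, 0.0223, 0.0001]
[-0.001, 0.0224, 0.0001]
[-0.0043, 0.022, 0.0001]
[-0.0076, 0.0211, 0.0001]
[-0.0106, 0.0197, 0.0001]
[-0.0135, 0.0179, 0.0001]
[-0.016, 0.0157, 0.0001]
[-0.0182, 0.0131, 0.0001]
[-0.0199, 0.0102, 0.0001]
[-0.0212, 0.0072, 0.0001]
[-0.0221, 0.0039, 0.0001]
[-0.0224, 0.0006, 0.0001]
[-0.0222, -0.0028, 0.0001]
[-0.0216, -0.0061, 0.0001]
```

{"api": "drive_tool", "payload": {
  "xyz": [
    [0.0057,0.0217,0],
    [0.0023,0.0223,0],
    [-0.001,0.0224,0],
    [-0.0043,0.022,0],
    [-0.0076,0.0211,0]
  ],
  "angular": [
    [0,0,-8.58],
    [0,0,-8.58],
    [0,0,-8.58],
    [0,0,-8.58],
    [0,0,-8.58]
  ]
}}

```text
time: 3.45
position: [0.3238, -0.1668, 0.2954]
eef_rot: [1.858, 2.533, -0.0]
force: [-0.2, 0.3, -0.1]
finger_gap: 0.999
```

{"api": "drive_tool", "payload": {
  "xyz": [
    [-0.0106,0.0197,0],
    [-0.0135,0.0179,0],
    [-0.016,0.0157,0],
    [-0.0182,0.0131,0],
    [-0.0199,0.0102,0]
  ],
  "angular": [
    [0,0,-8.58],
    [0,0,-8.58],
    [0,0,-8.58],
    [0,0,-8.58],
    [0,0,-8.58]
  ]
}}

```text
time: 3.95
position: [0.4337, -0.1886, 0.2953]
eef_rot: [0.802, 3.037, -0.0]
force: [-0.2, -0.5, -0.4]
finger_gap: 0.999
```

{"api": "drive_tool", "payload": {
  "xyz": [
    [-0.0212,0.0072,0],
    [-0.0221,0.0039,0],
    [-0.0224,0.0006,0],
    [-0.0222,-0.0028,0],
    [-0.0216,-0.0061,0]
  ],
  "angular": [
    [0,0,-8.58],
    [0,0,-8.58],
    [0,0,-8.58],
    [0,0,-8.58],
    [0,0,-8.58]
  ]
}}

```text
time: 4.45
position: [0.5435, -0.2106, 0.2952]
eef_rot: [0.364, -3.12, 0.0]
force: [0.3, 0.2, -0.2]
finger_gap: 1.003
```

{"api": "drive_tool", "payload": {
  "xyz": [
    [0,0,0],
    [0,0,0]
  ],
  "angular": [
    [0,0,0],
    [0,0,0]
  ]
}}

```text
time: 4.65
position: [0.5424, -0.2103, 0.2948]
eef_rot: [0.352, -3.12, -0.001]
force: [-0.5, -0.2, 0.0]
finger_gap: 1.0
```

Run:
```python
from h import *
s=observe();print(s["time"],s["position"],s["joint_positions"].round(3),s["force"],yaws(s))
im=read_camera("wrist");cv2.imwrite("pics/e.png",im[:,:,::-1])
for l in["neck_rim","neck"]: print(l,[(np.round(d["point"],4).tolist(),round(d["score"],2)) for d in mark_of("wrist",l)])
for d in silhouettes("wrist","neck"):
    print(d["score"],d["region"].sum())
```

```text
4.65 [ 0.54241976 -0.21031742  0.2947521 ] [-0.485  0.222  0.391  1.741 -0.    -0.709] [-0.45151838 -0.23803376  0.02440007] 102.85837887474536
neck_rim [([0.5376, -0.206, 0.1398], 0.89)]
neck [([0.5394, -0.2044, 0.1448], 0.61), ([0.8192, -0.0638, 0.0037], 0.18)]
0.96 3986
```

View pics/e.png

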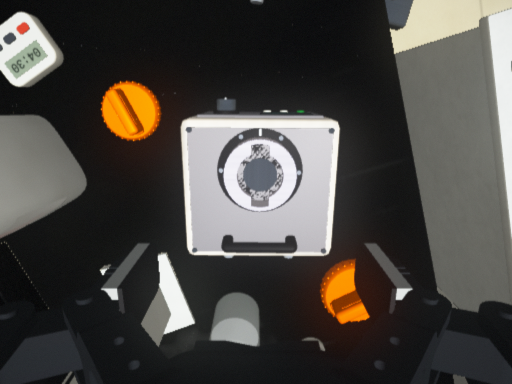

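```bash
cat >> h.py <<'E'
def rectify(im,s,c,z,half=.05,n=500,cam="wrist"):
    # world top-down: col -> +x?, use col=-y (right), row=-x (down)
    g=(np.arange(n)-n/2+.5)/n*2*half
    Y,X=np.meshgrid(c[1]-g,c[0]-g)  # rows: x decreasing
    P=np.c_[X.ravel(),Y.ravel(),np.full(X.size,z)]
    uv=proj(cam,P,s).astype(np.float32)
    return cv2.remap(im,uv[:,0].reshape(n,n),uv[:,1].reshape(n,n),cv2.INTER_CUBIC)
E
python3 - <<'E'
from h import *
import pickle
s=observe();im=cv2.imread("pics/e.png")
pickle.dump(s,open("e.pkl","wb"))
r=rectify(im,s,(.541,-.21),.142)
cv2.imwrite("pics/e_rect.png",r)
r=rectify(im,s,(.521,-.365),.055)
cv2.imwrite("pics/e_cap.png",r)
E
```

```text
(no output)
```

View pics/e_rect.png

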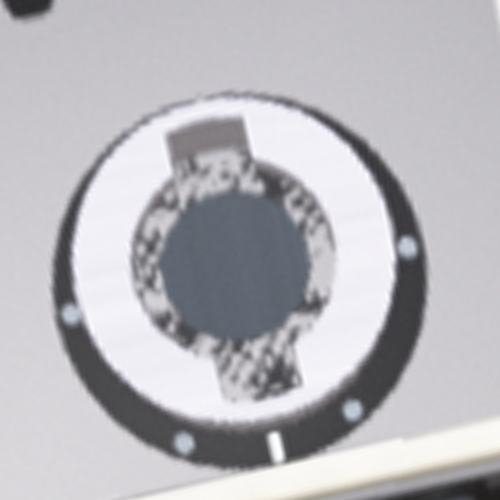

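View pics/e_cap.png

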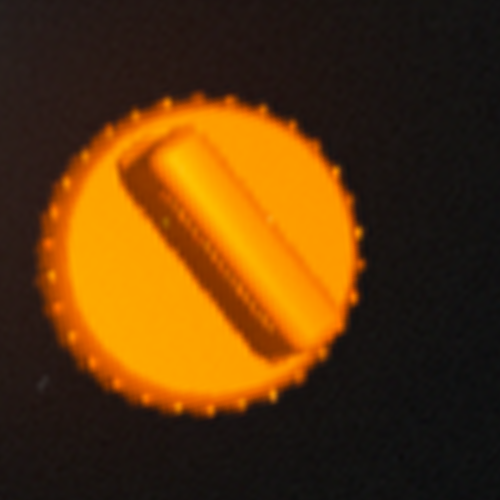

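Run:
```python
from h import *
import pickle
r=cv2.imread("pics/e_rect.png");
hsv=cv2.cvtColor(r,cv2.COLOR_BGR2HSV)
m=((hsv[:,:,2]>215)&(hsv[:,:,1]<30)).astype(np.uint8)
m=cv2.morphologyEx(m,cv2.MORPH_OPEN,np.ones((9,9)))
n,l,st,ce=cv2.connectedComponentsWithStats(m);
k=l[258,100] if l[258,100] else 1+np.argmax(st[1:,4]); m=(l==k).astype(np.uint8)
c,_=cv2.findContours(m,0,1);c=cv2.convexHull(max(c,key=cv2.contourArea))
print(cv2.fitEllipse(c),cv2.minEnclosingCircle(c))
v=m*255;cv2.imwrite("pics/e_m.png",v)
def w(p,c=(.541,-.21)): g=lambda u:(u-250+.5)/500*.1; return c[0]-g(p[1]),c[1]-g(p[0])
e=cv2.fitEllipse(c);print(w(e[0]),w((232.3,258)))
# cap
r=cv2.imread("pics/e_cap.png");hsv=cv2.cvtColor(r,cv2.COLOR_BGR2HSV)
```

```text
((233.48348999023438, 259.8846435546875), (319.8755798339844, 322.9746398925781), 167.20925903320312) ((233.46524047851562, 259.61981201171875), 162.02658081054688)
(0.5389230712890626, -0.20679669799804687) (0.5393, -0.20656)
```

View pics/e_m.png

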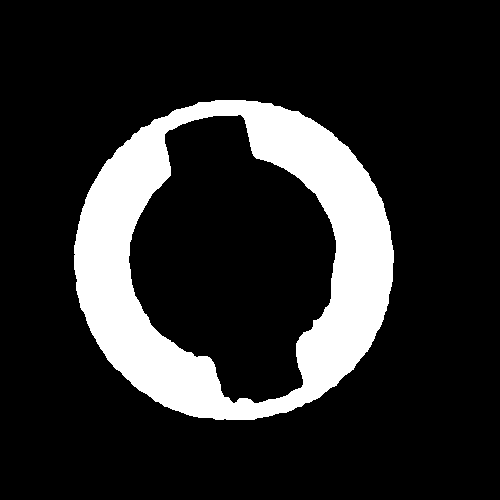

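Run:
```python
from h import *
plan([.523,-.365,.22],130.3,5)
```

```text
turn/row -5.481
[0.0106, -0.0293, 0.0152]
[0.0134, -0.0282, 0.0152]
[0.016, -0.0268, 0.0152]
[0.0185, -0.0251, 0.0152]
[0.0208, -0.0232, 0.0152]
```

{"api": "drive_tool", "payload": {
  "xyz": [
    [0.0106,-0.0293,0.015],
    [0.0134,-0.0282,0.015],
    [0.016,-0.0268,0.015],
    [0.0185,-0.0251,0.015],
    [0.0208,-0.0232,0.015]
  ],
  "angular": [
    [0,0,-5.48],
    [0,0,-5.48],
    [0,0,-5.48],
    [0,0,-5.48],
    [0,0,-5.48]
  ],
  "hand": 0.05
}}

```text
time: 5.35
position: [0.523, -0.3662, 0.2205]
eef_rot: [-1.088, 2.947, -0.001]
force: [0.7, -0.8, 0.6]
finger_gap: 0.585
```

{"api": "drive_tool", "payload": {
  "xyz": [
    [0,0,0],
    [0,0,0]
  ],
  "angular": [
    [0,0,0],
    [0,0,0]
  ]
}}

```text
time: 5.55
position: [0.5227, -0.3653, 0.22]
eef_rot: [1.079, -2.95, -0.002]
force: [-0.3, -0.1, -0.6]
finger_gap: 0.585
```

Run:
```python
from h import *
s=observe();print(s["time"],s["position"],s["joint_positions"].round(3),s["force"],yaws(s),s["finger_gap"])
im=read_camera("wrist")[:,:,::-1];cv2.imwrite("pics/f.png",im)
for l in["cap_wing","cap"]: print(l,[(np.round(d["point"],4).tolist(),round(d["score"],2)) for d in mark_of("wrist",l)])
r=rectify(im,s,(.523,-.365),.056);cv2.imwrite("pics/f_cap.png",r)
```

```text
5.55 [ 0.52272549 -0.36534712  0.21998271] [-0.715  0.348  0.395  1.619  0.    -1.417] [-0.26474892 -0.13569736 -0.63909668] 130.19666361868917 0.5845886243559025
cap_wing [([0.5263, -0.3675, 0.0461], 0.92)]
cap [([0.5234, -0.3661, -0.0023], 0.6), ([0.5256, -0.3648, 0.0145], 0.52)]
```

View pics/f.png

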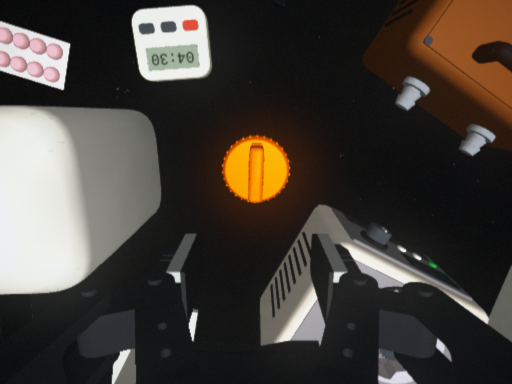

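View pics/f_cap.png

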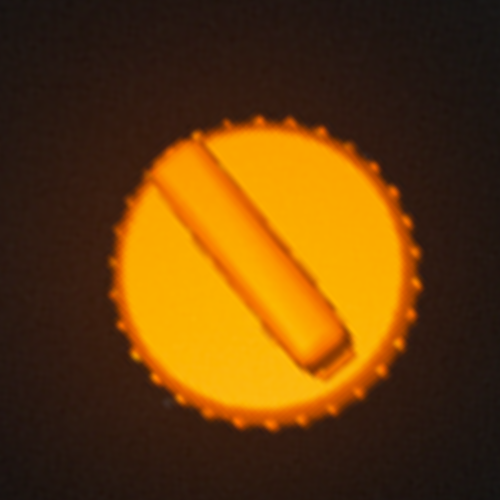

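Run:
```python
from h import *
print(tips_ahead, observe()["finger_gap"])
s=observe()
plan([.522,-.3658,.058],129.3,5)
for dz in (0.0,.014): print(proj("wrist",(Rn.from_rotvec(s["eef_rot"]).as_matrix()@np.array([[ -.011,.025,dz],[.011,.025,dz],[.011,-.025,dz]]).T).T+s["position"],s).round())
```

```text
0.014 0.5897680355448209
turn/row 0.217
[0.0005, 0.0001, 0.0328]
[0.0005, 0.0001, 0.0328]
[0.0005, 0.0001, 0.0328]
[0.0005, 0.0001, 0.0328]
[0.0005, 0.0001, 0.0328]
[[310. 284.]
 [312. 239.]
 [195. 239.]]
[[305. 269.]
 [307. 226.]
 [200. 226.]]
```

{"api": "drive_tool", "payload": {
  "xyz": [
    [0,0,0.045],
    [0.001,0,0.045],
    [0.001,0,0.045],
    [0,0,0.025],
    [0,0,0.009]
  ],
  "angular": [
    [0,0,0.5],
    [0,0,0.5],
    [0,0,0],
    [0,0,0],
    [0,0,0]
  ],
  "hand": 0.045
}}

```text
time: 6.2
position: [0.5206, -0.3636, 0.0479]
eef_rot: [1.059, -2.955, -0.008]
force: [0.1, 0.3, -0.6]
finger_gap: 0.527
```

{"api": "drive_tool", "payload": {
  "xyz": [
    [0,0,0],
    [0,0,0]
  ],
  "angular": [
    [0,0,0],
    [0,0,0]
  ]
}}

```text
time: 6.4
position: [0.5237, -0.3671, 0.054]
eef_rot: [-1.058, 2.956, -0.006]
force: [0.4, -0.4, 0.5]
finger_gap: 0.525
```

Run:
```python
from h import *
s=observe();print(s["time"],s["position"],s["joint_positions"].round(3),s["force"],yaws(s),s["finger_gap"])
im=read_camera("wrist")[:,:,::-1];cv2.imwrite("pics/g.png",im)
```

```text
6.4 [ 0.52374337 -0.36712036  0.05400121] [-0.716  0.378  0.102  1.29   0.    -1.404] [ 0.36529285 -0.36450833  0.51248828] 129.39779340244388 0.5252012003107087
```

View pics/g.png

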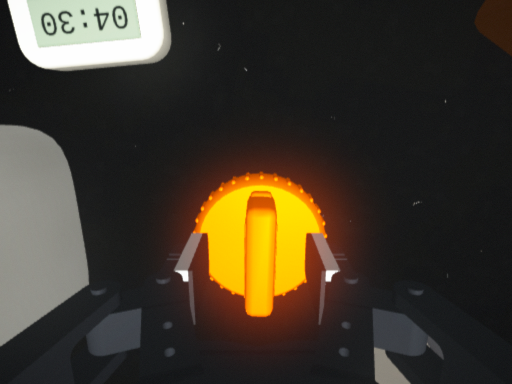

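{"api": "drive_tool", "payload": {
  "xyz": [
    [0,0,-0.001],
    [0,0,0],
    [0,0,0]
  ],
  "angular": [
    [0,0,0],
    [0,0,0],
    [0,0,0]
  ]
}}

```text
time: 6.75
position: [0.5228, -0.3671, 0.0536]
eef_rot: [-1.058, 2.957, -0.003]
force: [0.4, -0.5, 0.5]
finger_gap: 0.527
```

{"api": "drive_tool", "payload": {
  "xyz": [
    [0,0.001,0.001],
    [0,0,0.001],
    [0,0,0.001],
    [0,0,0],
    [0,0,0]
  ],
  "angular": [
    [0,0,0],
    [0,0,0],
    [0,0,0],
    [0,0,0],
    [0,0,0]
  ]
}}

```text
time: 7.25
position: [0.5214, -0.3656, 0.0491]
eef_rot: [1.058, -2.958, -0.001]
force: [-0.2, -0.0, -0.3]
finger_gap: 0.529
```

{"api": "drive_tool", "payload": {
  "xyz": [
    [0,0,0],
    [0,0,0],
    [0,0,0],
    [0,0,0],
    [0,0,0]
  ],
  "angular": [
    [0,0,0],
    [0,0,0],
    [0,0,0],
    [0,0,0],
    [0,0,0]
  ],
  "hand": 0.02
}}

```text
time: 7.75
position: [0.5216, -0.3657, 0.0494]
eef_rot: [-1.058, 2.958, -0.0]
force: [-0.5, -1.1, -0.2]
finger_gap: 0.234
```

Run:
```python
from h import *
s=observe();print(s["time"],s["position"],s["joint_positions"].round(3),s["force"],s["wrist_torque"],yaws(s),s["finger_gap"])
im=read_camera("wrist")[:,:,::-1];cv2.imwrite("pics/i.png",im)
```

```text
7.75 [ 0.5215861  -0.36573293  0.04935362] [-0.717  0.379  0.093  1.285  0.    -1.404] [-0.46967534 -1.13006865 -0.20785537] [ 0.00311617 -0.00614223 -0.00045384] 129.3595316603307 0.2340091675545803
```

View pics/i.png

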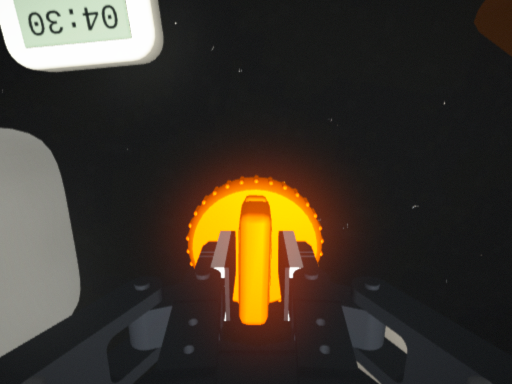

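{"api": "drive_tool", "payload": {
  "xyz": [
    [0,0,0],
    [0,0,0],
    [0,0,0],
    [0,0,0],
    [0,0,0]
  ],
  "angular": [
    [0,0,0],
    [0,0,0],
    [0,0,0],
    [0,0,0],
    [0,0,0]
  ],
  "hand": 0
}}

```text
time: 8.3
position: [0.5217, -0.3658, 0.0495]
eef_rot: [-1.058, 2.958, -0.0]
force: [0.6, 0.4, 1.1]
finger_gap: 0.135
```

Run:
```python
from h import *
s=observe();print(s["time"],s["position"],s["force"],s["wrist_torque"],yaws(s),s["finger_gap"])
im=read_camera("wrist")[:,:,::-1];cv2.imwrite("pics/j.png",im)
```

```text
8.3 [ 0.52165348 -0.36575501  0.04945726] [0.56924776 0.36212702 1.05016327] [ 0.02466254 -0.03057191  0.02340146] 129.3609266922001 0.13495078183834233
```

View pics/j.png

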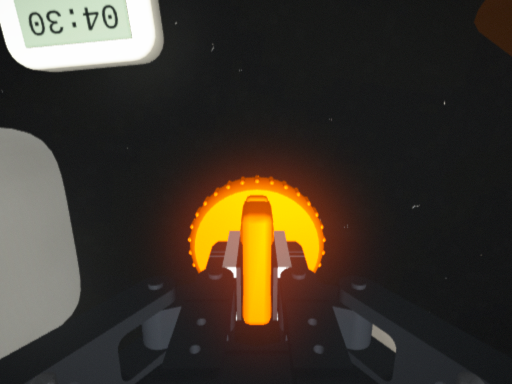

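{"api": "drive_tool", "payload": {
  "xyz": [
    [0,0,-0.02],
    [0,0,-0.04],
    [0,0,-0.045],
    [0,0,-0.045],
    [0,0,-0.03]
  ],
  "angular": [
    [0,0,0],
    [0,0,0],
    [0,0,0],
    [0,0,0],
    [0,0,0]
  ]
}}

```text
time: 8.85
position: [0.5219, -0.3661, 0.2327]
eef_rot: [-1.057, 2.957, -0.005]
force: [0.2, 0.2, -2.0]
finger_gap: 0.134
```

{"api": "drive_tool", "payload": {
  "xyz": [
    [0,0,-0.02],
    [0,0,0],
    [0,0,0],
    [0,0,0]
  ],
  "angular": [
    [0,0,0],
    [0,0,0],
    [0,0,0],
    [0,0,0]
  ]
}}

```text
time: 9.25
position: [0.5208, -0.3651, 0.2464]
eef_rot: [1.057, -2.956, -0.006]
force: [0.2, -0.5, -2.2]
finger_gap: 0.137
```

Run:
```python
from h import *
s=observe();print(s["time"],s["position"],s["force"],s["wrist_torque"],yaws(s),s["finger_gap"])
im=read_camera("wrist")[:,:,::-1];cv2.imwrite("pics/k.png",im)
im=read_camera("side")[:,:,::-1];cv2.imwrite("pics/k_side.png",cv2.resize(im[100:260,150:400],None,fx=3,fy=3))
plan([.539,-.2067,.25],101.8,7)
```

```text
9.25 [ 0.52080034 -0.36505903  0.2463551 ] [ 0.18370541 -0.49579956 -2.15007098] [-0.00287133  0.01696119 -0.03349373] 129.36283199459416 0.13650031337721527
turn/row 3.937
[-0.0164, 0.0158, -0.0004]
[-0.0152, 0.0169, -0.0004]
[-0.014, 0.0179, -0.0004]
[-0.0128, 0.0189, -0.0004]
[-0.0114, 0.0197, -0.0004]
[-0.0101, 0.0204, -0.0004]
[-0.0086, 0.0211, -0.0004]
```

View pics/k.png

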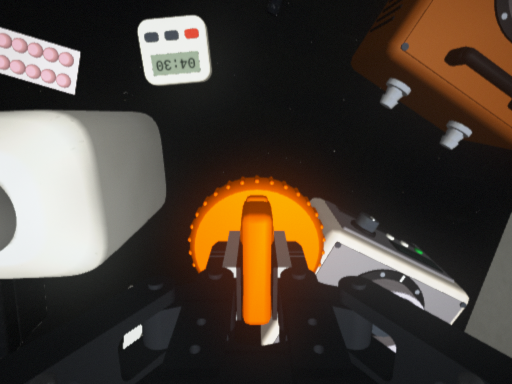

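View pics/k_side.png

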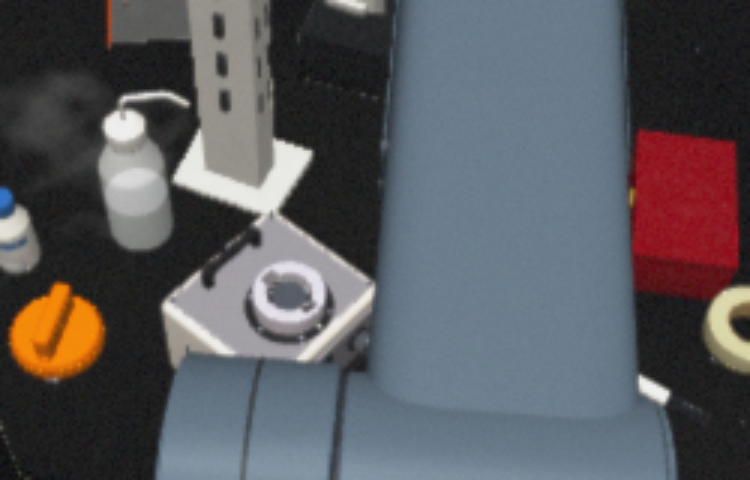

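{"api": "drive_tool", "payload": {
  "xyz": [
    [-0.0164,0.0158,0],
    [-0.0152,0.0169,0],
    [-0.014,0.0179,0],
    [-0.0128,0.0189,0],
    [-0.0114,0.0197,0]
  ],
  "angular": [
    [0,0,3.94],
    [0,0,3.94],
    [0,0,3.94],
    [0,0,3.94],
    [0,0,3.94]
  ]
}}

```text
time: 9.85
position: [0.534, -0.2514, 0.2476]
eef_rot: [0.531, -3.094, -0.003]
force: [-0.3, 0.3, -2.0]
finger_gap: 0.139
```

{"api": "drive_tool", "payload": {
  "xyz": [
    [-0.0101,0.0204,0],
    [-0.0086,0.0211,0],
    [0,0,0],
    [0,0,0],
    [0,0,0]
  ],
  "angular": [
    [0,0,3.94],
    [0,0,3.94],
    [0,0,0],
    [0,0,0],
    [0,0,0]
  ]
}}

```text
time: 10.35
position: [0.5394, -0.2079, 0.2485]
eef_rot: [0.322, -3.124, -0.0]
force: [-0.2, -0.7, -0.8]
finger_gap: 0.141
```

{"api": "drive_tool", "payload": {
  "xyz": [
    [0,0,0.01],
    [0,0,0.01],
    [0,0,0.01],
    [0,0,0],
    [0,0,0]
  ],
  "angular": [
    [0,0,0],
    [0,0,0],
    [0,0,0],
    [0,0,0],
    [0,0,0]
  ]
}}

```text
time: 10.85
position: [0.5393, -0.2073, 0.2184]
eef_rot: [0.322, -3.124, -0.001]
force: [-0.5, 0.4, -0.6]
finger_gap: 0.137
```

Run:
```python
from h import *
s=observe();print(s["time"],s["position"],s["force"],s["wrist_torque"],yaws(s),s["finger_gap"],s["joint_positions"].round(3))
for c in ("wrist","top","side"):
    im=read_camera(c)[:,:,::-1];cv2.imwrite(f"pics/l_{c}.png",im)
```

```text
10.85 [ 0.53927474 -0.20734641  0.21835325] [-0.5490556   0.38684763 -0.58161471] [-0.04764203  0.09547372  0.0813691 ] 101.76678746012814 0.13716748455115196 [-0.483  0.184  0.193  1.582 -0.    -0.688]
```

View pics/l_wrist.png

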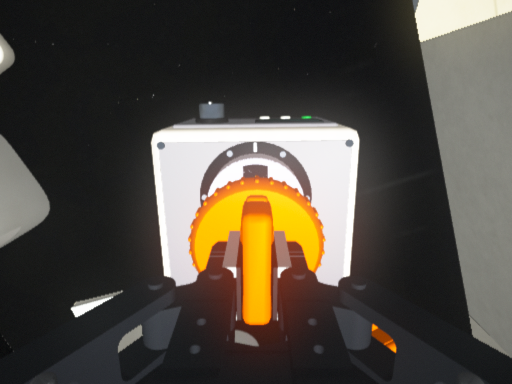

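View pics/l_side.png

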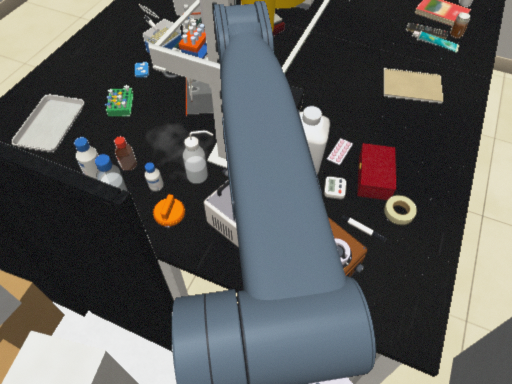

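Run:
```python
from h import *
s=observe();im=cv2.imread("pics/l_wrist.png")
c=(.539,-.2067)
r=rectify(im,s,c,.142)
v=r.copy();cv2.circle(v,(250,250),162,(0,0,255),1)
a=np.radians(11.8)
# slot rectangle
for sx in(-1,1):
    pts=[]
    for x,y in((15,-8),(28,-8),(28,8),(15,8)):
        X=sx*x*np.cos(a)-y*np.sin(a);Y=sx*x*np.sin(a)+y*np.cos(a); pts.append((250-Y*5,250-X*5))
    cv2.polylines(v,[np.int32(pts)],True,(0,255,0),1)
cv2.imwrite("pics/l_rect.png",v)
t=cv2.imread("pics/l_top.png");cv2.imwrite("pics/l_topc.png",cv2.resize(t[130:260,150:330],None,fx=4,fy=4,interpolation=cv2.INTER_CUBIC))
# top view of neck at start
t=cv2.imread("pics/a_top.png");r=rectify(t,None,(.5414,-.2124),.142,cam="top");cv2.imwrite("pics/a_toprect.png",r)
```

```text
(no output)
```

View pics/l_rect.png

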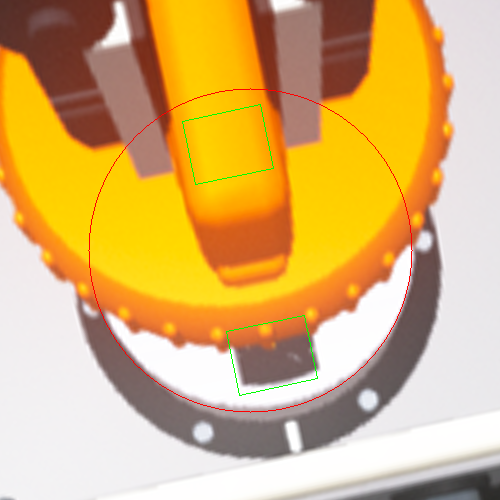

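View pics/a_toprect.png

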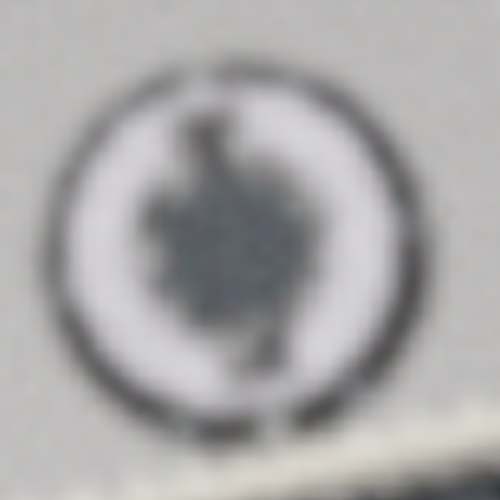

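View pics/l_topc.png

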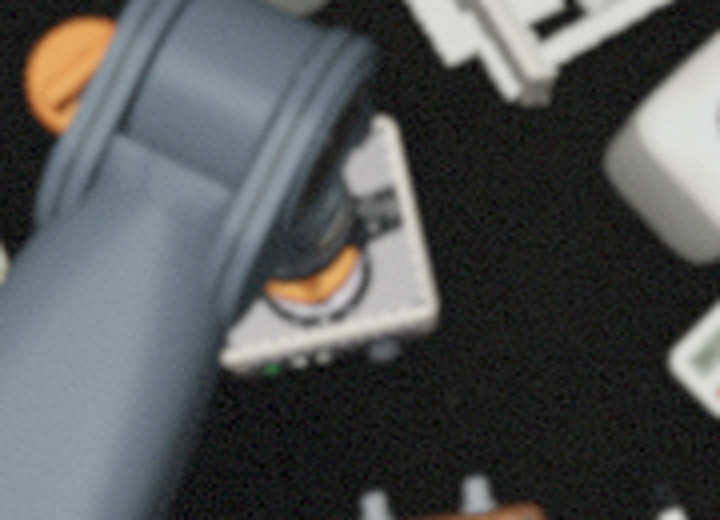

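Run:
```python
from h import *
s=observe();R=Rn.from_rotvec(s["eef_rot"]).as_matrix()
z=s["position"][2]+.0065
for uv in [(257,198),(257,205),(257,210),(257,323),(257,326)]:
    print(uv,((unproj("wrist",uv,z,s)[0]-s["position"])@R).round(4))
# disc: outer radius 33 at z heights 19-33 -> tool z= .0495-.026
z=s["position"][2]-.0495+.033
for uv in [(257,178),(190,240),(325,240),(257,186)]:
    print(uv,((unproj("wrist",uv,z,s)[0]-s["position"])@R).round(4))
for x in(-3,0,3): 
  P=np.array([[x/1000+26e-3,0,-.0065],[x/1000-26e-3,0,-.0065],[x/1000+33e-3,0,.0165]]); print(x,proj("wrist",P@R.T+s["position"],s).round(1).tolist())
im=cv2.imread("pics/l_wrist.png");cv2.imwrite("pics/l_z.png",cv2.resize(im[150:345,180:335],None,fx=4,fy=3.9/1.3,interpolation=cv2.INTER_CUBIC))
```

```text
(257, 198) [ 0.0318  0.0014 -0.0065]
(257, 205) [ 0.0289  0.0014 -0.0065]
(257, 210) [ 0.0268  0.0014 -0.0065]
(257, 323) [-0.0254  0.0014 -0.0065]
(257, 326) [-0.027   0.0014 -0.0065]
(257, 178) [0.0341 0.0014 0.0165]
(190, 240) [ 0.0035 -0.0307  0.0165]
(325, 240) [0.0035 0.0341 0.0165]
(257, 186) [0.0304 0.0014 0.0165]
-3 [[253.5, 219.1], [253.7, 330.0], [253.9, 186.7]]
0 [[253.5, 211.9], [253.7, 324.1], [253.8, 180.4]]
3 [[253.5, 204.7], [253.7, 318.3], [253.8, 173.9]]
```

View pics/l_z.png

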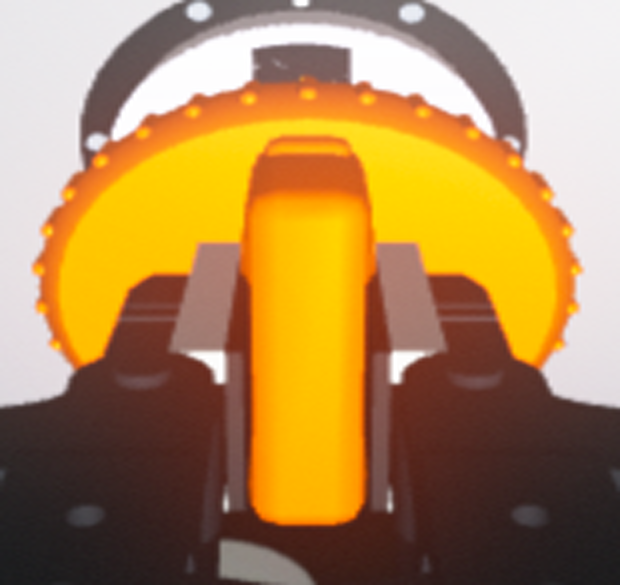

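Run:
```python
from h import *
k=calibration("top");print("cam",-np.array(k["R"]).T@k["t"])
t=cv2.imread("pics/a_top.png")
def fit(r,m,half,c):
    cs,_=cv2.findContours(m,0,1);q=cv2.convexHull(max(cs,key=cv2.contourArea));e=cv2.fitEllipse(q)
    n=r.shape[0];g=lambda u:(u-n/2+.5)/n*2*half
    print(e,"world",c[0]-g(e[0][1]),c[1]-g(e[0][0]))
c=(.522,-.3655);r=rectify(t,None,c,.026,cam="top")
h=cv2.cvtColor(r,cv2.COLOR_BGR2HSV);m=((h[:,:,1]>110)&(h[:,:,2]>110)).astype(np.uint8);m=cv2.morphologyEx(m,cv2.MORPH_CLOSE,np.ones((25,25)));fit(r,m,.05,c)
cv2.imwrite("pics/m1.png",r)
c=(.541,-.21);r=rectify(t,None,c,.142,cam="top");h=cv2.cvtColor(r,cv2.COLOR_BGR2HSV)
print(h[250,100],h[250,60],h[250,20])
for th in (195,):
  m=cv2.morphologyEx(((h[:,:,2]>th)).astype(np.uint8),cv2.MORPH_OPEN,np.ones((15,15)));n,l,st,ce=cv2.connectedComponentsWithStats(m);m=(l==l[250,95]).astype(np.uint8);cv2.imwrite("pics/m2.png",m*255);fit(r,m,.05,c)
# dark ring: outer flange on chiller top z~.119
```

```text
cam [ 0.38277535 -0.28281097  1.33674968]
((251.47100830078125, 225.37982177734375), (352.2709045410156, 353.9578857421875), 44.00119400024414) world 0.5268240356445313 -0.36589420166015624
[135   5 210] [165   4 130] [  0   1 190]
((184.89710998535156, 255.00914001464844), (183.28005981445312, 268.4757995605469), 168.02337646484375) world 0.5398981719970704 -0.1970794219970703
```

View pics/m2.png

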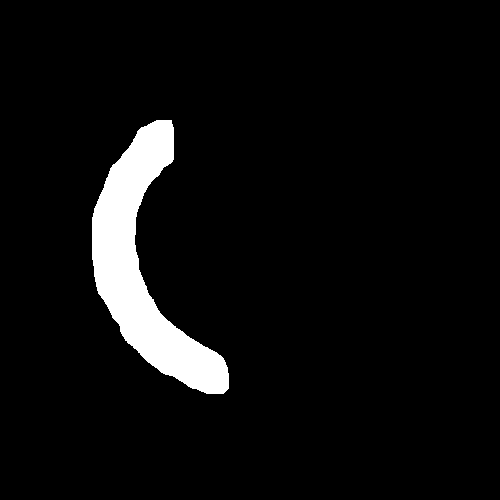

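View pics/m1.png

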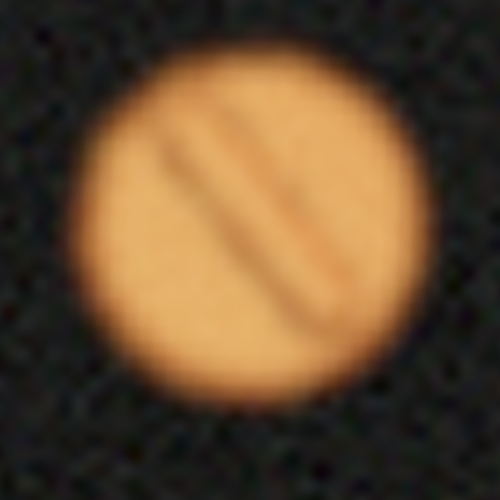

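{"api": "drive_tool", "payload": {
  "xyz": [
    [0,0,0.007],
    [0,0,0.007],
    [0,0,0.004],
    [0,0,0],
    [0,0,0]
  ],
  "angular": [
    [0,0,0],
    [0,0,0],
    [0,0,0],
    [0,0,0],
    [0,0,0]
  ]
}}

```text
time: 11.5
position: [0.5396, -0.2073, 0.201]
eef_rot: [0.322, -3.124, -0.001]
force: [-0.4, 0.1, -1.6]
finger_gap: 0.138
```

Run:
```python
from h import *
s=observe();print(s["time"],s["position"],s["force"],s["wrist_torque"],yaws(s))
im=read_camera("wrist")[:,:,::-1];cv2.imwrite("pics/n_wrist.png",im)
c=(.539,-.2067)
r=rectify(im,s,c,.142)
v=r.copy();cv2.circle(v,(250,250),162,(0,0,255),1)
a=np.radians(11.8)
for sx in(-1,1):
    pts=[]
    for x,y in((15,-8),(28,-8),(28,8),(15,8)):
        X=sx*x*np.cos(a)-y*np.sin(a);Y=sx*x*np.sin(a)+y*np.cos(a); pts.append((250-Y*5,250-X*5))
    cv2.polylines(v,[np.int32(pts)],True,(0,255,0),1)
cv2.imwrite("pics/n_rect.png",v)
f=cv2.imread("pics/f.png");cv2.imwrite("pics/f_z.png",cv2.resize(f[125:215,210:305],None,fx=6,fy=6,interpolation=cv2.INTER_CUBIC))
```

```text
11.5 [ 0.53959568 -0.20726267  0.20095886] [-0.39251581  0.0533327  -1.56689062] [-0.03792417  0.05159787 -0.00758473] 101.78179151470468
```

View pics/n_rect.png

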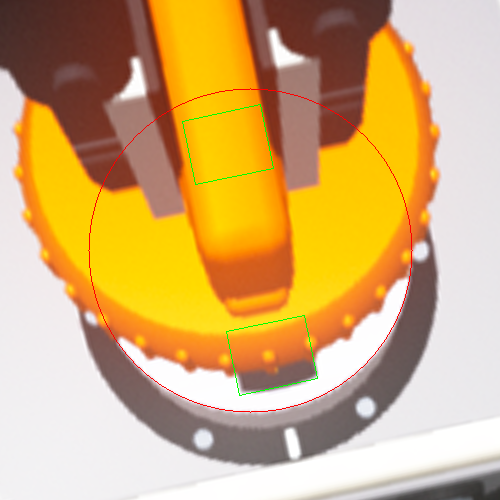

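View pics/f_z.png

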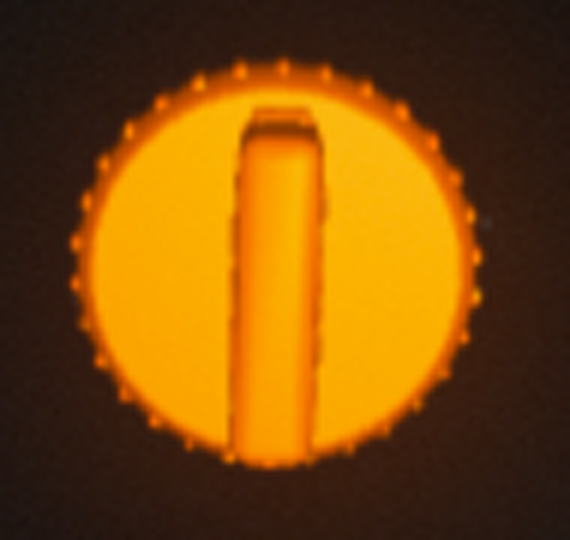

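{"api": "drive_tool", "payload": {
  "xyz": [
    [0,0,0.003],
    [0,0,0.003],
    [0,0,0.002],
    [0,0,0.002],
    [0,0,0]
  ],
  "angular": [
    [0,0,0],
    [0,0,0],
    [0,0,0],
    [0,0,0],
    [0,0,0]
  ]
}}

```text
time: 12.05
position: [0.5395, -0.2073, 0.1908]
eef_rot: [0.322, -3.124, -0.001]
force: [-0.5, -0.2, -1.6]
finger_gap: 0.137
```

{"api": "drive_tool", "payload": {
  "xyz": [
    [0,0,0.002],
    [0,0,0.001],
    [0,0,0]
  ],
  "angular": [
    [0,0,0],
    [0,0,0],
    [0,0,0]
  ]
}}

```text
time: 12.35
position: [0.5397, -0.2073, 0.1881]
eef_rot: [0.322, -3.125, -0.0]
force: [0.3, 0.5, -2.4]
finger_gap: 0.136
```

{"api": "drive_tool", "payload": {
  "xyz": [
    [0,0,0.0015],
    [0,0,0.0015],
    [0,0,0]
  ],
  "angular": [
    [0,0,0],
    [0,0,0],
    [0,0,0]
  ]
}}

```text
time: 12.65
position: [0.5403, -0.2076, 0.1864]
eef_rot: [-0.322, 3.123, -0.002]
force: [0.5, -0.3, 2.3]
finger_gap: 0.137
```

{"api": "drive_tool", "payload": {
  "xyz": [
    [0,0,0.0015],
    [0,0,0.0015],
    [0,0,0]
  ],
  "angular": [
    [0,0,0],
    [0,0,0],
    [0,0,0]
  ]
}}

```text
time: 12.95
position: [0.5405, -0.2077, 0.1844]
eef_rot: [-0.322, 3.122, -0.003]
force: [-1.0, -0.1, 7.2]
finger_gap: 0.139
```

Run:
```python
from h import *
s=observe();print(s["time"],s["position"],s["force"],s["wrist_torque"],yaws(s),s["finger_gap"])
```

```text
12.95 [ 0.540491   -0.20773341  0.18440745] [-0.96677583 -0.06120938  7.16433243] [0.18670081 0.32827075 0.00774154] 101.78169710356254 0.1385607660991342
```

{"api": "drive_tool", "payload": {
  "xyz": [
    [0,0,0.0015],
    [0,0,0.0015],
    [0,0,0]
  ],
  "angular": [
    [0,0,0],
    [0,0,0],
    [0,0,0]
  ]
}}

```text
time: 13.25
position: [0.5405, -0.2078, 0.1823]
eef_rot: [-0.322, 3.122, -0.003]
force: [-1.2, 0.8, 9.1]
finger_gap: 0.134
```

{"api": "drive_tool", "payload": {
  "xyz": [
    [0,0,0.0015],
    [0,0,0.0005],
    [0,0,0]
  ],
  "angular": [
    [0,0,0],
    [0,0,0],
    [0,0,0]
  ]
}}

```text
time: 13.55
position: [0.5406, -0.2078, 0.181]
eef_rot: [-0.322, 3.121, -0.004]
force: [-2.6, 1.4, 11.3]
finger_gap: 0.138
```

Run:
```python
from h import *
s=observe();print(s["time"],s["position"],s["force"],s["wrist_torque"],yaws(s),s["finger_gap"])
R=Rn.from_rotvec(s["eef_rot"]).as_matrix();print(R[:,2])
```

```text
13.55 [ 0.54057072 -0.20777174  0.18102341] [-2.60740283  1.41406484 11.26343584] [0.37910891 0.63822014 0.04981124] 101.78372786868694 0.1384572062557562
[ 0.00411203 -0.00217407 -0.99998918]
```

{"api": "drive_tool", "payload": {
  "xyz": [
    [0.001,0.0007,0.0008],
    [0,0,0.0007],
    [0,0,0]
  ],
  "angular": [
    [0,0,0],
    [0,0,0],
    [0,0,0]
  ]
}}

```text
time: 13.85
position: [0.5404, -0.2077, 0.1803]
eef_rot: [-0.322, 3.119, -0.006]
force: [-0.4, 0.9, 12.4]
finger_gap: 0.135
```

Run:
```python
from h import *
s=observe();print(s["time"],s["position"],s["force"],s["wrist_torque"],yaws(s),s["finger_gap"])
R=Rn.from_rotvec(s["eef_rot"]).as_matrix();print(R[:,2])
```

```text
13.85 [ 0.5404193  -0.20773759  0.18029496] [-0.37209138  0.94544546 12.3773561 ] [0.22666462 0.32198408 0.01294511] 101.7830382114036 0.13528331935569543
[ 0.00673388 -0.00329418 -0.9999719 ]
```

{"api": "drive_tool", "payload": {
  "xyz": [
    [0.0004,0.0002,0.001],
    [0,0,0.001],
    [0,0,0],
    [0,0,0]
  ],
  "angular": [
    [0,0,0],
    [0,0,0],
    [0,0,0],
    [0,0,0]
  ]
}}

```text
time: 14.25
position: [0.5404, -0.2077, 0.179]
eef_rot: [-0.322, 3.117, -0.007]
force: [-1.1, 0.5, 13.9]
finger_gap: 0.141
```

Run:
```python
from h import *
s=observe();print(s["time"],s["position"],s["force"],s["wrist_torque"],yaws(s),s["finger_gap"])
R=Rn.from_rotvec(s["eef_rot"]).as_matrix();print(R[:,2])
```

```text
14.25 [ 0.54037378 -0.20770598  0.17904851] [-1.14162303  0.49633592 13.94688882] [0.33165795 0.35823969 0.01547799] 101.78868364287479 0.1405598784172251
[ 0.00794826 -0.00369834 -0.99996157]
```

{"api": "drive_tool", "payload": {
  "xyz": [
    [0.0003,0,0.001],
    [0,0,0],
    [0,0,0]
  ],
  "angular": [
    [0,0,0],
    [0,0,0],
    [0,0,0]
  ]
}}

```text
time: 14.55
position: [0.5403, -0.2077, 0.1784]
eef_rot: [-0.322, 3.117, -0.007]
force: [-1.2, 0.7, 15.1]
finger_gap: 0.137
```

Run:
```python
from h import *
s=observe();print(s["time"],s["position"],s["force"],s["wrist_torque"],yaws(s),s["finger_gap"])
R=Rn.from_rotvec(s["eef_rot"]).as_matrix();print(R[:,2])
```

```text
14.55 [ 0.54032461 -0.20772449  0.17839038] [-1.22781584  0.72188209 15.10908915] [ 0.31813606  0.35731568 -0.06082136] 101.79010643634906 0.1370383435547562
[ 0.00868949 -0.00371204 -0.99995536]
```

{"api": "drive_tool", "payload": {
  "xyz": [
    [0,0,0],
    [0,0,0],
    [0,0,0],
    [0,0,0],
    [0,0,0]
  ],
  "angular": [
    [0,0,3],
    [0,0,3],
    [0,0,3],
    [0,0,3],
    [0,0,0]
  ]
}}

```text
time: 15.05
position: [0.5401, -0.2079, 0.1783]
eef_rot: [0.007, 3.133, -0.006]
force: [-0.7, 1.4, 15.1]
finger_gap: 0.133
```

Run:
```python
from h import *
s=observe();print(s["time"],s["position"],s["force"],s["wrist_torque"],yaws(s),s["finger_gap"])
R=Rn.from_rotvec(s["eef_rot"]).as_matrix();print(R[:,2])
```

```text
15.05 [ 0.54008372 -0.20785755  0.17834851] [-0.72557847  1.44974293 15.14559568] [0.28263793 0.44881419 0.00495484] 89.73682891167343 0.1331959843929172
[ 0.00808919 -0.0040637  -0.99995902]
```

{"api": "drive_tool", "payload": {
  "xyz": [
    [0,0,0],
    [0,0,0],
    [0,0,0],
    [0,0,0],
    [0,0,0]
  ],
  "angular": [
    [0,0,3],
    [0,0,3],
    [0,0,3],
    [0,0,3],
    [0,0,0]
  ]
}}

```text
time: 15.55
position: [0.54, -0.2078, 0.1784]
eef_rot: [0.335, 3.115, -0.005]
force: [-1.6, 1.1, 15.8]
finger_gap: 0.134
```

```bash
cat > st.py <<'E'
from h import *
s=observe();print(round(s["time"],2),s["position"].round(4),s["force"].round(2),s["wrist_torque"].round(3),"yaw",round(yaws(s),2),"turned",round(101.79-yaws(s),2),s["finger_gap"].round(3))
R=Rn.from_rotvec(s["eef_rot"]).as_matrix();print(R[:,2].round(4),s["joint_positions"].round(3), s["effort"].round(2))
E
python3 st.py
```

```text
Traceback (most recent call last):
  File "st.py", line 2, in <module>
    s=observe();print(round(s["time"],2),s["position"].round(4),s["force"].round(2),s["wrist_torque"].round(3),"yaw",round(yaws(s),2),"turned",round(101.79-yaws(s),2),s["finger_gap"].round(3))
                                                                                                                                                                       ^^^^^^^^^^^^^^^^^^^^^
AttributeError: 'float' object has no attribute 'round'
```

```bash
sed -i 's/s\["finger_gap"\].round(3)/round(s["finger_gap"],3)/' st.py; python3 st.py
```

```text
15.55 [ 0.54   -0.2078  0.1784] [-1.6   1.14 15.75] [ 0.35   0.449 -0.016] yaw 77.73 turned 24.06 0.134
[ 0.0079 -0.0039 -1.    ] [-0.483  0.173  0.102  1.491  0.    -0.269] [ -0.22 -30.65  25.75  -1.    -0.09   0.13]
```

{"api": "drive_tool", "payload": {
  "xyz": [
    [0,0,0],
    [0,0,0],
    [0,0,0],
    [0,0,0]
  ],
  "angular": [
    [0,0,3],
    [0,0,3],
    [0,0,2],
    [0,0,0]
  ]
}}

```text
time: 15.95
position: [0.54, -0.2077, 0.1783]
eef_rot: [0.551, 3.084, -0.004]
force: [-2.0, 1.6, 15.2]
finger_gap: 0.139
```

```bash
python3 st.py
```

```text
15.95 [ 0.54   -0.2077  0.1783] [-2.02  1.62 15.23] [ 0.352  0.43  -0.035] yaw 69.75 turned 32.04 0.139
[ 0.0079 -0.0038 -1.    ] [-0.483  0.173  0.102  1.491  0.    -0.13 ] [ -0.25 -30.65  25.77  -1.03  -0.11   0.09]
```

{"api": "drive_tool", "payload": {
  "xyz": [
    [0,0,0],
    [0,0,0]
  ],
  "angular": [
    [0,0,2],
    [0,0,0]
  ]
}}

```text
time: 16.15
position: [0.54, -0.2078, 0.1783]
eef_rot: [0.604, 3.074, -0.003]
force: [-0.9, 2.2, 14.5]
finger_gap: 0.135
```

```bash
python3 st.py
```

```text
16.15 [ 0.54   -0.2078  0.1783] [-0.88  2.15 14.47] [ 0.321  0.498 -0.011] yaw 67.75 turned 34.04 0.135
[ 0.0079 -0.0038 -1.    ] [-0.483  0.173  0.102  1.491  0.    -0.095] [ -0.26 -30.64  25.77  -1.03  -0.11   0.08]
```

{"api": "drive_tool", "payload": {
  "xyz": [
    [0,0,0],
    [0,0,0]
  ],
  "angular": [
    [0,0,3],
    [0,0,0]
  ]
}}

```text
time: 16.35
position: [0.54, -0.2077, 0.1783]
eef_rot: [0.685, 3.057, -0.003]
force: [-1.6, 1.5, 14.8]
finger_gap: 0.134
```

```bash
python3 st.py
```

```text
16.35 [ 0.54   -0.2077  0.1783] [-1.57  1.49 14.78] [0.331 0.473 0.017] yaw 64.74 turned 37.05 0.134
[ 0.0079 -0.0038 -1.    ] [-0.483  0.173  0.102  1.491  0.    -0.042] [ -0.26 -30.64  25.78  -1.03  -0.11   0.12]
```

{"api": "drive_tool", "payload": {
  "xyz": [
    [0,0,0],
    [0,0,0]
  ],
  "angular": [
    [0,0,2],
    [0,0,0]
  ]
}}

```text
time: 16.55
position: [0.54, -0.2077, 0.1783]
eef_rot: [0.738, 3.045, -0.003]
force: [-1.7, 0.7, 14.8]
finger_gap: 0.132
```

```bash
python3 st.py
```

```text
16.55 [ 0.54   -0.2077  0.1783] [-1.69  0.72 14.82] [ 0.4    0.522 -0.006] yaw 62.76 turned 39.03 0.132
[ 0.0079 -0.0038 -1.    ] [-0.483  0.173  0.102  1.491  0.    -0.008] [ -0.27 -30.64  25.78  -1.03  -0.11   0.08]
```

{"api": "drive_tool", "payload": {
  "xyz": [
    [0,0,0],
    [0,0,0]
  ],
  "angular": [
    [0,0,2],
    [0,0,0]
  ]
}}

```text
time: 16.75
position: [0.54, -0.2078, 0.1783]
eef_rot: [0.791, 3.032, -0.003]
force: [-1.3, 0.8, 14.9]
finger_gap: 0.141
```

```bash
python3 st.py
```

```text
16.75 [ 0.54   -0.2078  0.1783] [-1.25  0.79 14.88] [ 0.363  0.436 -0.006] yaw 60.75 turned 41.04 0.141
[ 0.0079 -0.0037 -1.    ] [-0.483  0.173  0.102  1.491  0.     0.027] [ -0.27 -30.64  25.78  -1.03  -0.11   0.08]
```

{"api": "drive_tool", "payload": {
  "xyz": [
    [0,0,0],
    [0,0,0]
  ],
  "angular": [
    [0,0,2],
    [0,0,0]
  ]
}}

```text
time: 16.95
position: [0.54, -0.2077, 0.1783]
eef_rot: [0.844, 3.017, -0.002]
force: [-1.7, 1.3, 14.8]
finger_gap: 0.132
```

```bash
python3 st.py
```

```text
16.95 [ 0.54   -0.2077  0.1783] [-1.74  1.3  14.76] [ 0.344  0.455 -0.021] yaw 58.75 turned 43.04 0.132
[ 0.0079 -0.0037 -1.    ] [-0.483  0.173  0.102  1.491  0.     0.062] [ -0.27 -30.64  25.78  -1.03  -0.12   0.08]
```

{"api": "drive_tool", "payload": {
  "xyz": [
    [0,0,0],
    [0,0,0]
  ],
  "angular": [
    [0,0,2],
    [0,0,0]
  ]
}}

```text
time: 17.15
position: [0.54, -0.2078, 0.1783]
eef_rot: [0.896, 3.002, -0.002]
force: [-1.0, 1.0, 14.7]
finger_gap: 0.136
```

```bash
python3 st.py
```

```text
17.15 [ 0.54   -0.2078  0.1783] [-1.04  1.04 14.68] [ 0.327  0.5   -0.017] yaw 56.75 turned 45.04 0.136
[ 0.0079 -0.0038 -1.    ] [-0.483  0.173  0.102  1.491  0.     0.097] [ -0.27 -30.64  25.77  -1.03  -0.12   0.08]
```

{"api": "drive_tool", "payload": {
  "xyz": [
    [0,0,0],
    [0,0,0]
  ],
  "angular": [
    [0,0,2],
    [0,0,0]
  ]
}}

```text
time: 17.35
position: [0.54, -0.2077, 0.1784]
eef_rot: [0.948, 2.986, -0.002]
force: [-2.1, 0.8, 15.6]
finger_gap: 0.138
```

```bash
python3 st.py
```

```text
17.35 [ 0.54   -0.2077  0.1784] [-2.11  0.85 15.63] [0.323 0.421 0.035] yaw 54.76 turned 47.03 0.138
[ 0.008  -0.0038 -1.    ] [-0.483  0.173  0.102  1.491  0.     0.132] [ -0.27 -30.64  25.77  -1.03  -0.12   0.08]
```

{"api": "drive_tool", "payload": {
  "xyz": [
    [0,0,0],
    [0,0,0]
  ],
  "angular": [
    [0,0,2],
    [0,0,0]
  ]
}}

```text
time: 17.55
position: [0.54, -0.2078, 0.1783]
eef_rot: [1.0, 2.969, -0.002]
force: [-1.7, 1.7, 14.2]
finger_gap: 0.14
```

```bash
python3 st.py
```

```text
17.55 [ 0.54   -0.2078  0.1783] [-1.68  1.72 14.24] [ 0.371  0.464 -0.005] yaw 52.76 turned 49.03 0.14
[ 0.0079 -0.0038 -1.    ] [-0.483  0.173  0.102  1.491  0.     0.167] [ -0.27 -30.64  25.77  -1.02  -0.12   0.08]
```

{"api": "drive_tool", "payload": {
  "xyz": [
    [0,0,0],
    [0,0,0]
  ],
  "angular": [
    [0,0,2],
    [0,0,0]
  ]
}}

```text
time: 17.75
position: [0.54, -0.2077, 0.1783]
eef_rot: [1.052, 2.951, -0.001]
force: [-1.5, 0.9, 14.9]
finger_gap: 0.135
```

```bash
python3 st.py
```

```text
17.75 [ 0.54   -0.2077  0.1783] [-1.54  0.91 14.9 ] [ 0.311  0.452 -0.013] yaw 50.76 turned 51.03 0.135
[ 0.0079 -0.0038 -1.    ] [-0.483  0.173  0.102  1.491  0.     0.202] [ -0.27 -30.64  25.76  -1.01  -0.12   0.08]
```

{"api": "drive_tool", "payload": {
  "xyz": [
    [0,0,0],
    [0,0,0]
  ],
  "angular": [
    [0,0,2],
    [0,0,0]
  ]
}}

```text
time: 17.95
position: [0.54, -0.2078, 0.1784]
eef_rot: [1.103, 2.932, -0.001]
force: [-2.7, 1.7, 15.4]
finger_gap: 0.136
```

```bash
python3 st.py
```

```text
17.95 [ 0.54   -0.2078  0.1784] [-2.71  1.68 15.41] [ 0.353  0.526 -0.016] yaw 48.75 turned 53.04 0.136
[ 0.008  -0.0038 -1.    ] [-0.483  0.173  0.102  1.491  0.     0.237] [ -0.27 -30.64  25.76  -1.01  -0.12   0.08]
```

{"api": "drive_tool", "payload": {
  "xyz": [
    [0,0,0],
    [0,0,0]
  ],
  "angular": [
    [0,0,2],
    [0,0,0]
  ]
}}

```text
time: 18.15
position: [0.54, -0.2078, 0.1783]
eef_rot: [1.154, 2.912, -0.001]
force: [-1.5, 0.7, 13.8]
finger_gap: 0.133
```

```bash
python3 st.py
```

```text
18.15 [ 0.54   -0.2078  0.1783] [-1.53  0.7  13.84] [0.378 0.401 0.042] yaw 46.76 turned 55.03 0.133
[ 0.0079 -0.0038 -1.    ] [-0.483  0.173  0.102  1.491  0.     0.271] [ -0.27 -30.64  25.75  -1.    -0.12   0.08]
```

{"api": "drive_tool", "payload": {
  "xyz": [
    [0,0,0],
    [0,0,0]
  ],
  "angular": [
    [0,0,2],
    [0,0,0]
  ]
}}

```text
time: 18.35
position: [0.54, -0.2078, 0.1783]
eef_rot: [1.205, 2.892, -0.001]
force: [-1.5, 1.1, 14.5]
finger_gap: 0.131
```

```bash
python3 st.py
```

```text
18.35 [ 0.54   -0.2078  0.1783] [-1.47  1.12 14.49] [ 0.35   0.426 -0.017] yaw 44.76 turned 57.03 0.131
[ 0.008  -0.0038 -1.    ] [-0.483  0.173  0.102  1.491  0.     0.306] [ -0.26 -30.64  25.74  -0.99  -0.11   0.08]
```

{"api": "drive_tool", "payload": {
  "xyz": [
    [0,0,0],
    [0,0,0]
  ],
  "angular": [
    [0,0,2],
    [0,0,0]
  ]
}}

```text
time: 18.55
position: [0.54, -0.2078, 0.1784]
eef_rot: [1.255, 2.87, -0.001]
force: [-1.7, 1.6, 14.8]
finger_gap: 0.132
```

```bash
python3 st.py
```

```text
18.55 [ 0.54   -0.2078  0.1784] [-1.72  1.62 14.82] [ 0.343  0.426 -0.004] yaw 42.76 turned 59.03 0.132
[ 0.008  -0.0039 -1.    ] [-0.483  0.173  0.102  1.491  0.     0.341] [ -0.26 -30.64  25.73  -0.98  -0.11   0.08]
```

{"api": "drive_tool", "payload": {
  "xyz": [
    [0,0,0],
    [0,0,0]
  ],
  "angular": [
    [0,0,2],
    [0,0,0]
  ]
}}

```text
time: 18.75
position: [0.5399, -0.208, 0.1784]
eef_rot: [1.305, 2.848, -0.001]
force: [-2.5, 1.0, 15.1]
finger_gap: 0.14
```

```bash
python3 st.py
```

```text
18.75 [ 0.5399 -0.208   0.1784] [-2.51  1.   15.11] [0.196 0.555 0.007] yaw 40.75 turned 61.04 0.14
[ 0.0077 -0.0044 -1.    ] [-0.483  0.173  0.102  1.491 -0.     0.376] [  0.07 -30.61  25.74  -1.     0.08   0.11]
```

{"api": "drive_tool", "payload": {
  "xyz": [
    [0,0,0],
    [0,0,0]
  ],
  "angular": [
    [0,0,2],
    [0,0,0]
  ]
}}

```text
time: 18.95
position: [0.5398, -0.2082, 0.1783]
eef_rot: [1.355, 2.825, -0.002]
force: [-1.8, 0.3, 15.7]
finger_gap: 0.132
```

```bash
python3 st.py
```

```text
18.95 [ 0.5398 -0.2082  0.1783] [-1.83  0.3  15.67] [0.104 0.566 0.096] yaw 38.76 turned 63.03 0.132
[ 0.0074 -0.0049 -1.    ] [-4.840e-01  1.730e-01  1.020e-01  1.491e+00 -1.000e-03  4.110e-01] [  0.29 -30.62  25.75  -1.02   0.25   0.19]
```

{"api": "drive_tool", "payload": {
  "xyz": [
    [0,0,0],
    [0,0,0]
  ],
  "angular": [
    [0,0,2],
    [0,0,0]
  ]
}}

```text
time: 19.15
position: [0.5398, -0.2083, 0.1784]
eef_rot: [1.403, 2.801, -0.002]
force: [-2.8, 0.0, 15.6]
finger_gap: 0.136
```

```bash
python3 st.py
```

```text
19.15 [ 0.5398 -0.2083  0.1784] [-2.78  0.03 15.58] [0.097 0.553 0.18 ] yaw 36.78 turned 65.01 0.136
[ 0.0075 -0.005  -1.    ] [-4.840e-01  1.730e-01  1.020e-01  1.491e+00 -1.000e-03  4.450e-01] [  0.23 -30.61  25.73  -1.     0.26   0.25]
```

{"api": "drive_tool", "payload": {
  "xyz": [
    [0,0,0],
    [0,0,0]
  ],
  "angular": [
    [0,0,2],
    [0,0,0]
  ]
}}

```text
time: 19.35
position: [0.5398, -0.2082, 0.1784]
eef_rot: [1.452, 2.776, -0.001]
force: [-1.8, -1.3, 14.1]
finger_gap: 0.141
```

```bash
python3 st.py
```

```text
19.35 [ 0.5398 -0.2082  0.1784] [-1.83 -1.35 14.08] [0.065 0.533 0.182] yaw 34.79 turned 67.0 0.141
[ 0.0076 -0.005  -1.    ] [-4.840e-01  1.730e-01  1.020e-01  1.491e+00 -1.000e-03  4.800e-01] [  0.16 -30.57  25.7   -0.99   0.26   0.3 ]
```

{"api": "drive_tool", "payload": {
  "xyz": [
    [0,0,0],
    [0,0,0]
  ],
  "angular": [
    [0,0,2],
    [0,0,0]
  ]
}}

```text
time: 19.55
position: [0.5399, -0.2082, 0.1784]
eef_rot: [1.5, 2.75, -0.001]
force: [-1.8, 0.2, 15.7]
finger_gap: 0.138
```

```bash
python3 st.py
```

```text
19.55 [ 0.5399 -0.2082  0.1784] [-1.77  0.23 15.66] [0.147 0.577 0.252] yaw 32.79 turned 69.0 0.138
[ 0.0077 -0.005  -1.    ] [-4.840e-01  1.730e-01  1.020e-01  1.491e+00 -1.000e-03  5.150e-01] [  0.15 -30.51  25.63  -0.98   0.23   0.27]
```

{"api": "drive_tool", "payload": {
  "xyz": [
    [0,0,0],
    [0,0,0]
  ],
  "angular": [
    [0,0,2],
    [0,0,0]
  ]
}}

```text
time: 19.75
position: [0.5399, -0.2082, 0.1784]
eef_rot: [1.548, 2.723, -0.0]
force: [-1.9, 0.3, 14.4]
finger_gap: 0.138
```

```bash
python3 st.py
```

```text
19.75 [ 0.5399 -0.2082  0.1784] [-1.91  0.29 14.41] [0.122 0.537 0.108] yaw 30.77 turned 71.02 0.138
[ 0.0078 -0.0048 -1.    ] [-4.840e-01  1.730e-01  1.020e-01  1.491e+00 -1.000e-03  5.500e-01] [  0.13 -30.54  25.63  -0.96   0.19   0.23]
```

{"api": "drive_tool", "payload": {
  "xyz": [
    [0,0,0],
    [0,0,0]
  ],
  "angular": [
    [0,0,2],
    [0,0,0]
  ]
}}

```text
time: 19.95
position: [0.54, -0.2081, 0.1784]
eef_rot: [1.596, 2.695, 0.0]
force: [-0.8, -0.4, 14.5]
finger_gap: 0.141
```

```bash
python3 st.py
```

```text
19.95 [ 0.54   -0.2081  0.1784] [-0.81 -0.45 14.53] [ 0.176  0.46  -0.014] yaw 28.75 turned 73.04 0.141
[ 0.008  -0.0046 -1.    ] [-0.484  0.173  0.102  1.491 -0.     0.586] [  0.11 -30.64  25.66  -0.89   0.09   0.09]
```

{"api": "drive_tool", "payload": {
  "xyz": [
    [0,0,0],
    [0,0,0]
  ],
  "angular": [
    [0,0,2],
    [0,0,0]
  ]
}}

```text
time: 20.15
position: [0.5401, -0.208, 0.1784]
eef_rot: [1.643, 2.667, 0.001]
force: [-1.3, 0.8, 15.0]
finger_gap: 0.14
```

```bash
python3 st.py
```

```text
20.15 [ 0.5401 -0.208   0.1784] [-1.27  0.75 14.99] [0.257 0.392 0.024] yaw 26.74 turned 75.05 0.14
[ 0.0082 -0.0043 -1.    ] [-0.483  0.173  0.102  1.49  -0.     0.621] [-9.000e-02 -3.068e+01  2.565e+01 -8.400e-01 -3.000e-02  8.000e-02]
```

{"api": "drive_tool", "payload": {
  "xyz": [
    [0,0,0],
    [0,0,0]
  ],
  "angular": [
    [0,0,2],
    [0,0,0]
  ]
}}

```text
time: 20.35
position: [0.5402, -0.208, 0.1784]
eef_rot: [1.689, 2.638, 0.001]
force: [-1.6, 0.8, 14.5]
finger_gap: 0.14
```

```bash
python3 st.py
python3 - <<'E'
from h import *
im=read_camera("wrist")[:,:,::-1];cv2.imwrite("pics/p.png",im)
E
```

```text
20.35 [ 0.5402 -0.208   0.1784] [-1.64  0.75 14.52] [ 0.259  0.41  -0.024] yaw 24.75 turned 77.04 0.14
[ 0.0083 -0.0043 -1.    ] [-0.483  0.173  0.102  1.49   0.     0.655] [-9.000e-02 -3.066e+01  2.562e+01 -8.300e-01 -3.000e-02  8.000e-02]
```

View pics/p.png

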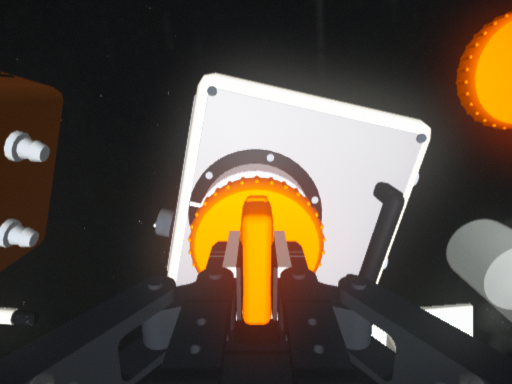

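{"api": "drive_tool", "payload": {
  "xyz": [
    [0,0,0],
    [0,0,0],
    [0,0,0]
  ],
  "angular": [
    [0,0,2],
    [0,0,0],
    [0,0,0]
  ]
}}

```text
time: 20.7
position: [0.5401, -0.208, 0.1784]
eef_rot: [1.734, 2.609, 0.002]
force: [-1.0, 0.9, 14.2]
finger_gap: 0.136
```

```bash
python3 st.py
```

```text
20.7 [ 0.5401 -0.208   0.1784] [-1.03  0.91 14.24] [ 0.207  0.38  -0.02 ] yaw 22.78 turned 79.01 0.136
[ 0.0083 -0.0043 -1.    ] [-0.483  0.173  0.102  1.49   0.     0.69 ] [-9.000e-02 -3.066e+01  2.560e+01 -8.100e-01 -2.000e-02 -0.000e+00]
```

{"api": "drive_tool", "payload": {
  "xyz": [
    [0,0,0],
    [0,0,0],
    [0,0,0]
  ],
  "angular": [
    [0,0,2],
    [0,0,0],
    [0,0,0]
  ]
}}

```text
time: 21.0
position: [0.5401, -0.2081, 0.1784]
eef_rot: [1.779, 2.578, 0.001]
force: [-1.2, 0.2, 15.2]
finger_gap: 0.133
```

```bash
python3 st.py
```

```text
21.0 [ 0.5401 -0.2081  0.1784] [-1.15  0.16 15.19] [0.169 0.358 0.126] yaw 20.8 turned 80.99 0.133
[ 0.0082 -0.0046 -1.    ] [-0.483  0.173  0.102  1.49  -0.     0.724] [ -0.06 -30.65  25.58  -0.8    0.05   0.1 ]
```

{"api": "drive_tool", "payload": {
  "xyz": [
    [0,0,-0.001],
    [0,0,-0.001],
    [0,0,-0.001],
    [0,0,0],
    [0,0,0]
  ],
  "angular": [
    [0,0,-1],
    [0,0,0],
    [0,0,0],
    [0,0,0],
    [0,0,0]
  ]
}}

```text
time: 21.5
position: [0.5401, -0.2081, 0.1793]
eef_rot: [1.757, 2.595, 0.001]
force: [1.0, -0.8, 7.9]
finger_gap: 0.135
```

```bash
python3 st.py
```

```text
21.5 [ 0.5401 -0.2081  0.1793] [ 0.96 -0.78  7.93] [-0.07  -0.117  0.024] yaw 21.78 turned 80.01 0.135
[ 0.0069 -0.0037 -1.    ] [-0.484  0.174  0.105  1.494 -0.     0.707] [  0.18 -34.22  27.61   0.33  -0.     0.05]
```

{"api": "drive_tool", "payload": {
  "xyz": [
    [0,0,-0.001],
    [0,0,-0.0005],
    [0,0,0],
    [0,0,0]
  ],
  "angular": [
    [0,0,0],
    [0,0,0],
    [0,0,0],
    [0,0,0]
  ]
}}

```text
time: 21.9
position: [0.5396, -0.2076, 0.1794]
eef_rot: [1.759, 2.597, 0.002]
force: [2.6, -1.0, 6.7]
finger_gap: 0.138
```

```bash
python3 st.py
```

```text
21.9 [ 0.5396 -0.2076  0.1794] [ 2.61 -1.02  6.75] [-0.127 -0.458  0.034] yaw 21.79 turned 80.0 0.138
[ 0.0049 -0.0022 -1.    ] [-0.483  0.175  0.107  1.497  0.     0.707] [  0.04 -34.84  27.68   0.96  -0.13   0.04]
```

{"api": "drive_tool", "payload": {
  "xyz": [
    [-0.0006,0.0006,-0.001],
    [0,0,-0.0005],
    [0,0,0],
    [0,0,0]
  ],
  "angular": [
    [0,0,0],
    [0,0,0],
    [0,0,0],
    [0,0,0]
  ]
}}

```text
time: 22.3
position: [0.5394, -0.2074, 0.1794]
eef_rot: [1.761, 2.6, 0.001]
force: [3.0, 0.4, 5.8]
finger_gap: 0.136
```

```bash
python3 st.py
```

```text
22.3 [ 0.5394 -0.2074  0.1794] [3.01 0.44 5.83] [-0.173 -0.688  0.053] yaw 21.79 turned 80.0 0.136
[ 1.9e-03 -6.0e-04 -1.0e+00] [-0.483  0.178  0.11   1.501  0.     0.707] [ -0.16 -35.76  28.18   1.29  -0.22   0.05]
```

{"api": "drive_tool", "payload": {
  "xyz": [
    [0,0,-0.0015],
    [0,0,0],
    [0,0,0],
    [0,0,0],
    [0,0,0]
  ],
  "angular": [
    [0,0,0],
    [0,0,0],
    [0,0,0],
    [0,0,0],
    [0,0,0]
  ],
  "hand": 0.04
}}

```text
time: 22.8
position: [0.5382, -0.207, 0.1797]
eef_rot: [-1.761, -2.6, 0.0]
force: [0.4, -0.6, 0.2]
finger_gap: 0.466
```

```bash
python3 st.py
python3 - <<'E'
from h import *
im=read_camera("wrist")[:,:,::-1];cv2.imwrite("pics/q.png",im)
E
```

```text
22.8 [ 0.5382 -0.207   0.1797] [ 0.39 -0.59  0.24] [-0.002  0.017 -0.015] yaw 21.78 turned 80.01 0.466
[-1.4e-03  7.0e-04 -1.0e+00] [-0.483  0.179  0.111  1.505 -0.     0.707] [ 0.000e+00 -3.892e+01  3.207e+01  2.000e-02 -0.000e+00  0.000e+00]
```

View pics/q.png

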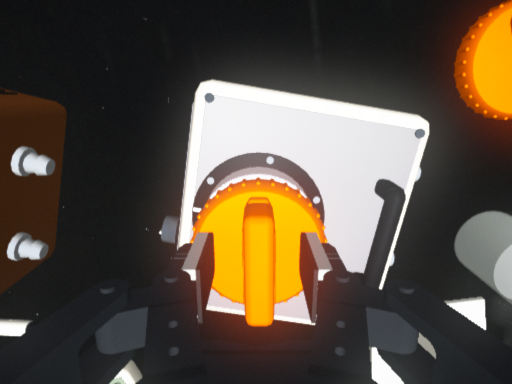

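Fingers are free of the wing, which stays aligned. I'll lift straight up and check.

{"api": "drive_tool", "payload": {
  "xyz": [
    [0,0,-0.01],
    [0,0,-0.02],
    [0,0,-0.03],
    [0,0,-0.03],
    [0,0,-0.02]
  ],
  "angular": [
    [0,0,0],
    [0,0,0],
    [0,0,0],
    [0,0,0],
    [0,0,0]
  ]
}}

```text
time: 23.35
position: [0.5392, -0.2074, 0.2939]
eef_rot: [1.76, 2.598, 0.001]
force: [0.7, -0.4, 0.8]
finger_gap: 0.471
```

{"api": "drive_tool", "payload": {
  "xyz": [
    [0,0,-0.01],
    [0,0,0],
    [0,0,0],
    [0,0,0]
  ],
  "angular": [
    [0,0,0],
    [0,0,0],
    [0,0,0],
    [0,0,0]
  ]
}}

```text
time: 23.75
position: [0.5382, -0.2069, 0.2986]
eef_rot: [-1.76, -2.599, 0.001]
force: [-0.4, -0.3, -0.1]
finger_gap: 0.469
```

```bash
python3 st.py
python3 - <<'E'
from h import *
s=observe()
im=read_camera("wrist")[:,:,::-1];cv2.imwrite("pics/r.png",im)
for l in("cap","cap_wing","cap_core","neck_rim"): print(l,[(np.round(d["point"],4).tolist(),round(d["score"],2)) for d in mark_of("wrist",l)])
r=rectify(im,s,(.54,-.2075),.186);cv2.imwrite("pics/r_rect.png",r)
im=read_camera("top")[:,:,::-1];cv2.imwrite("pics/r_top.png",im)
for l in ["stock_bottle","marker","timer","white_canister","wash_bottle"]: print(l,[(np.round(d["point"],4).tolist(),round(d["score"],2)) for d in mark_of("top",l)])
E
```

```text
23.75 [ 0.5382 -0.2069  0.2986] [-0.45 -0.34 -0.08] [-0.003 -0.052 -0.006] yaw 21.78 turned 80.01 0.469
[-0.0026  0.0014 -1.    ] [-0.483  0.212  0.387  1.748  0.     0.707] [ 2.000e-02 -4.006e+01  3.188e+01  2.000e-02 -0.000e+00  0.000e+00]
cap [([0.6895, -0.0406, 0.0019], 0.89), ([0.5388, -0.2093, 0.1258], 0.75)]
cap_wing [([0.6881, -0.0428, 0.0587], 0.85), ([0.5433, -0.2106, 0.1776], 0.58)]
cap_core [([0.5432, -0.2083, 0.1423], 0.74), ([0.6918, -0.045, 0.0201], 0.69), ([0.543, -0.2084, 0.175], 0.54)]
neck_rim []
stock_bottle [([0.8133, -0.0628, -0.002], 0.59), ([0.5419, -0.2133, 0.1421], 0.3)]
marker [([0.3248, -0.4716, 0.0012], 0.61), ([0.5582, -0.2046, 0.0029], 0.51), ([0.5394, -0.2107, 0.1739], 0.19)]
timer [([0.4869, -0.5021, 0.0028], 0.63), ([0.6296, -0.488, -0.002], 0.44)]
white_canister [([0.6282, -0.4851, -0.002], 0.87), ([0.5405, -0.2094, 0.1291], 0.22)]
wash_bottle [([0.7695, -0.1961, 0.001], 0.91)]
```

View pics/r.png

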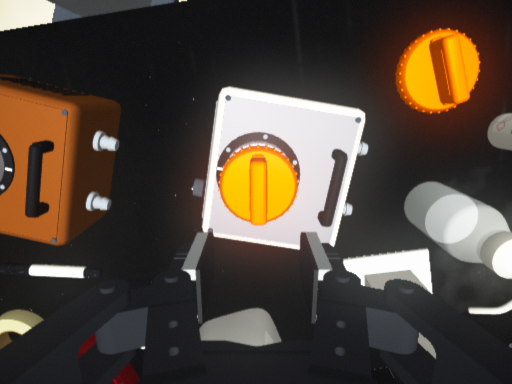

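View pics/r_rect.png

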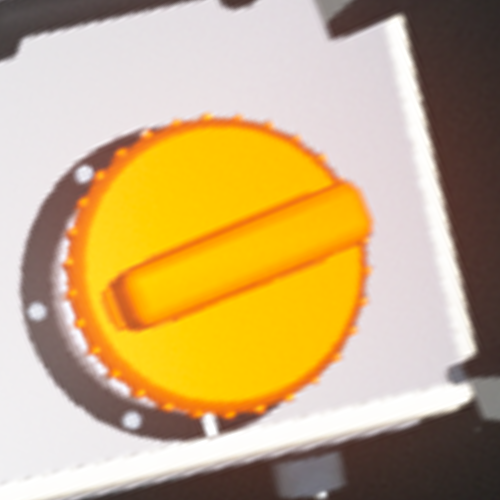

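View pics/r_top.png

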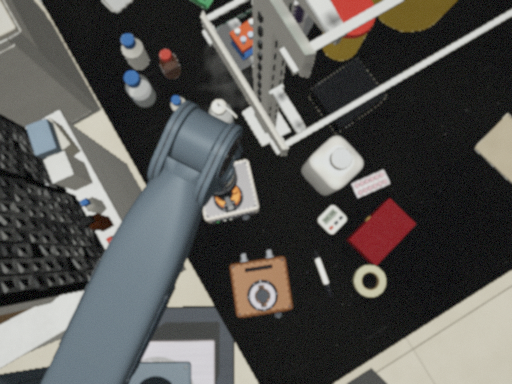

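```bash
python3 -c "
from cell import *
print(close_job())"
```

```text
the job is handed in; nothing more can be done
None
```

The smaller orange cap is on the white chiller's filler neck, pressed down, turned clockwise to the stop and through one ratchet click. I let go, lifted clear and handed the job in at about 24 s. The hand-in gave no verdict.

**Insertion:** the lugs went through the slots without any force. I then pressed to about 13 mm below the rim. The reading there was 15 N, about 17 N on the spring with the cap's weight added. A side force of about 3 N showed up on the way down, and I nudged the tool about 1 mm to relieve it.

**Turn and click:**
- The stop came at about 61–62° from the slots.
- The torque then peaked at roughly 0.25–0.3 N m and fell back, which I took as the click. That is at or just below the bottom of the stated 0.3–0.45 N m range.
- It began to rise again at about 81°, one tooth further on, and I stopped there, turned back 1° and let go.

**Last checks:**
- **Wing angle:** the wing sits about 80° clockwise of the slots, which fits a 62° stop plus one 18° tooth. The core's own angle cannot be seen, so one click rests on torque and hand angle.
- **Height:** the tool height on release put the cap's underside about 12 mm below the rim. The network said 16 mm, which is within its error.
- **Cap position:** my own camera fits and the network's position estimates for the neck and the cap differed by up to about 5 mm. I relied on comparisons within the wrist camera.
- **Bystanders:** the network placed the canister, wash bottle, timer and marker within about 6 mm of their earlier spots. The stock bottle was partly hidden in the last top view, but it was found about 4 mm from where it was first seen.
- **Robot contact:** force on the free gripper read about zero.

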